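# Index the straightedge of the mitre scoring board one hole over

## Task

The white tile lying against the back stop of the wooden scoring board gets a slanted cut next: set the board's pivoting straightedge one hole over, toward the side where the tile lies. Hook the fingertips through the ring of the spring index pin (do not grip it), lift the pin out of its hole, swing the straightedge to the next hole and let the pin drop fully home there, then draw the fingers out of the ring. Be gentle with the pin, pick nothing up, and leave the tile and the other things lying about where they are.

Things in the scene. Friction and masses are not known exactly. Their poses are not given: they have to be found in the camera images.
- board: Mitre scoring board, fixed: plywood bed 217 x 300 x 18 mm with aluminium back stop bars (31 mm high) along its back edge. Origin on the table under the middle hole of its sector plate; x points from there to the straightedge's pivot (150 mm away, by the back stop), y left along the stop, z up. The bed reaches x -45 to 172 mm, y -150 to 150 mm; the stop bars x 138 to 160 mm.
- middle_hole (a point): Mouth of the middle hole of the steel sector plate near the board's front edge (plate top 30 mm above the table), 150 mm from the pivot. Seven 11 mm holes lie on this circle about the pivot, every 15 degrees (39 mm), from -45 to 45 degrees.
- straightedge (a joint): Swing of the flat aluminium straightedge (36 mm wide, top 41 mm above the table, 176 mm from pivot to free end), rad. 0: it points along board -x, pin in the middle hole (always the start); positive swings its free end to board +y (left), negative to -y. Next holes at 0.262 and -0.262, then 0.524. With the pin out it takes about 1 to 2 N at the ring to swing, and it stays where left.
- index_pin (a joint): Lift of the upright spring index pin (10 mm, round nose) on the straightedge's front end, m: 0 fully home in a hole, end stop 0.018. It clears the plate when lifted 0.0105; let go between holes it rides on the plate at 0.0105 and drops in by itself when it comes over a hole. Its spring presses down with about 6 N at 0, 8 N at 0.016.
- ring_centre (a point): Centre of the steel pull ring fixed upright on top of the pin: 7 mm wire, 54 mm inside, 68 mm outside. Pin home: 117 mm above the table; it rises with the pin. 135 mm from the pivot. The ring faces the straightedge's free end (the worker), top leaning 30 degrees toward the pivot, so fingers pointing toward the pivot and 35 to 55 degrees below level pass through it.
- ring_top (a point): Middle of the ring's wire at its highest point (pin home: 143 mm above the table, 120 mm from the pivot): the fingers lift here from below, inside the ring. The pin's steel housing, 33 mm wide, ends 76 mm above the table, below the ring.
- tile: Loose white ceramic tile, 60 x 60 x 8 mm, lying on the bed close to the back stop on the left (board y > 0) or the right (board y < 0) of the straightedge. Origin: centre of its underside. The straightedge passes 5 mm above it.
- eraser: Loose eraser in a blue sleeve, 19 x 42 x 12 mm, lying on the bed on the other side of the straightedge. Origin: middle of its underside.
- pencil: Loose green pencil, 112 mm long, 7 mm thick, lying on the table in front of the board. Origin: middle of its underside, long axis y.
- tub: Loose plastic tub with a green print, 100 mm wide, 106 mm high, standing to the right of the board. Origin: centre of the underside.
Not all that is in view belongs to the job. There is more than one size of the tile; the one meant has the size given above.

How it is judged:
On the way, in this order (a step that is already met when the one before it is completed fails the run):
1. the fingers lift the pin out of the middle hole by its ring (value of joint index_pin above 0.0095 m and contact force between the fingers and index_pin above 1 N and value of joint straightedge between -0.07 and 0.07 rad), for 0.05 s.
2. with the pin out, the straightedge swings toward the tile (value of joint index_pin above 0.006 m and ((y of tile in the frame of board above 0 m and value of joint straightedge between 0.1 and 0.24 rad) or (y of tile in the frame of board below 0 m and value of joint straightedge between -0.24 and -0.1 rad))).
At the end, for the whole second after the job is handed in: The straightedge stands one hole (0.262 rad, within 0.02 rad) toward the tile's side, the pin is fully home (within 1.5 mm), and the tile, pencil, eraser and tub lie within 10 mm of where they were (((y of tile in the frame of board above 0 m and value of joint straightedge between 0.2418 and 0.2818 rad) or (y of tile in the frame of board below 0 m and value of joint straightedge between -0.2818 and -0.2418 rad)) and value of joint index_pin below 0.0015 m and distance of each of tile, eraser, pencil, tub from where it was at the start of the episode below 0.01 m); the robot touches nothing.
It fails at once if the tile or the eraser is disturbed (moved more than 15 mm) (distance of any of tile, eraser from where it was at the start of the episode above 0.015 m).
It fails at once if the pencil or the tub is disturbed (moved more than 15 mm) (distance of any of pencil, tub from where it was at the start of the episode above 0.015 m).
It fails at once if the pin is gripped or forced (more than 35 N between the fingers and the pin with its ring) (contact force between the fingers and index_pin above 35 N).
It also fails if it takes over 58 s, if anything falls off the work surface, if the arm or the gripper's body presses on something with over 40 N, if the wrist force passes 120 N, or if a joint passes its speed limit or range.

## Robot

A 7-joint arm with a two-finger parallel gripper is mounted at the origin on a cart in front of the work surface, level with it; the furniture and walls round the work are solid. World frame = base frame: x ahead of the robot, y to its left, z up, the work surface at z = 0. Lengths are in m, angles in rad, forces in N, time in s.
With the tool pointing down it reaches from about 0.4 to 0.925 m from the base axis. Payload 5.6 kg.
Tool frame: the origin (TCP) lies on the centre line of the jaws, within the pads' length; the fingertips stand 17 mm ahead of it and the grasp point (between the pads) lies 2 mm behind it; z points along the fingers, y is the line along which they close (so a half turn about z gives the same grasp; the last joint's range is limited). The gripper opens to 85 mm and grips with 20 to 120 N. Pads are 22 mm wide; open, the fingers measure 114 mm over their backs; the gripper's body (76 mm by 85 mm) begins 54 mm behind the grasp point. The pads swing forward as they close: fully open they stand 13 mm farther back than shut.
Start: joints at [-1.204, 0.468, -0.012, 1.603, 0.006, 1.071, -0.056], TCP at [0.259, 0.596, 0.216] pointing down, gripper open.
Joint ranges: [-2.53, 2.53], [-0.31, 2.02], [-1.57, 1.55], [0.28, 2.44], [-1.29, 4.43], [0.15, 1.84], [-2.92, 2.92]. Speed limits (rad/s): [2.57, 2.57, 3.14, 3.14, 3.14, 3.14, 3.14].

## Interface

Orientations are given as a unit quaternion [w, x, y, z].
In Python, from cell import ctrl, cams, finder gives the robot as it stands. The module is installed in compiled form; this text tells all that it offers.
- The arm moves only by the tool arm_command, never from a script. Its argument "series" is a list of rows, each a list of 7 numbers: the shift along the tool's x, y, z normalised to -1 to 1, where 1 is 0.15 m, then the turn, a rotation vector about the tool's x, y, z normalised to -1 to 1, where 1 is pi/4 rad, then the closure, from 0 (fully open) to 1 (shut). A call has 1 to 10 rows; each row is the pose to reach, as a shift and turn from the pose commanded when the call began, along the tool's axes at that moment; what a row does not reach only later rows make up. A row lasts 1/10 s, in which the tool goes at most 50 mm and 8.59 degrees, less where a joint would pass 70% of its speed; a pose out of reach is approached as far as the arm can. A call with a number of a shift or a turn outside -1 to 1 is refused whole. A call with a gripper value outside its range is refused whole. The fingers move at their own pace and stop on an object; "force" is the grip in N (left out, the last holds). Time passes only in rows, so rows that repeat a pose let the fingers close. It gives the time, the measured TCP pose, the force, the opening and the grip force at its end, in the units of the state.
- ctrl.get_obs(): the state, without advancing time (a new reading comes with each control period).
- cams.get_image(name): name is "scene" or "side" or "wrist"; returns a dict with "pixels" (480x640x3 uint8, blue, green, red), "range_z" (480x640 float32, m along the optical axis (not along the pixel's ray), 0 where there is no reading), "fx", "fy", "cx", "cy" (pixels), "eye" and "rotation" of the camera in the world. Camera axes: x right, y down, z forward; pixel columns grow to the right and rows downward; lengths in m; the calibration is good to about 2 mm. The wrist camera is an equidistant fisheye: a pixel r from the principal point sees the ray r / f radians off the axis. A picture is of the moment at which its call begins.
- ctrl.close_job(): hands the job in; it is judged then, once.
Trained networks look in a picture, given as the dict that the camera call returned (one of the last four; its "shot" number tells which), for a name from the list of things; names that differ only in an ending like _2 or _b are one class to them, and where a whole thing is asked for, a point or a joint stands for the part that bears it (a point fixed in the world has none). Each returns a list of dicts, best first, with "conf" (0 to 1); they miss things now and then, are a little off and sometimes report something else, mostly with a low value. They report only what shows in the picture. A call takes as long as a camera call. They do not tell look-alikes from the thing itself.
- finder.trace(picture, thing): "mask" (480x640 bool, what is visible of it) and "location" ([row, column] in pixels, amid what is visible of it).
The state is a dict: "time_s": time; "joint_positions": joint angles; "dq": joint speeds; "tau": joint torques, N m; "tool_pos": TCP position; "tcp_rot": TCP orientation; "wrist_force": force on the tool from outside, world axes, zero at the start; "ft_torque": the same for the moment, N m; "finger_gap": finger opening in m; "gripper_force": force on a finger pad.
Only numpy, scipy, OpenCV 4.12 (cv2) and the standard library are available. Lean on these libraries where they do the work, as an engineer would, in place of code of your own. Each camera call takes 0.05 s, during which the arm holds its last target. There are 200 camera calls.

## Working session

There is one attempt and no reset: what is moved stays moved. The work goes in short steps, Python scripts to look and compute and a tool call to move; the robot and the scene stay as the last step left them, time stands still between calls to the robot, and variables do not carry over. Pictures are saved under pics/ and viewed, at most 10 in all, crops included, and the job is handed in when it is done.

Besides the shell and the picture viewer there is one more tool, called after "Call:" by a JSON object that holds its "api" and its "payload". arm_command: Moves the arm, as the interface text tells. Its arguments: {"type":"object","properties":{"series":{"type":"array"},"force":{"type":"number"}},"required":["series"]}

```bash
mkdir -p pics; cat > h.py <<'E'
import numpy as np, cv2
from scipy.spatial.transform import Rotation as R
from cell import ctrl, cams, finder
def pts(p, m):
    r,c=np.nonzero(m&(p["range_z"]>0)); z=p["range_z"][r,c]
    P=np.c_[(c-p["cx"])/p["fx"]*z,(r-p["cy"])/p["fy"]*z,z]
    return P@np.array(p["rotation"]).T+p["eye"]
E
python3 - <<'E'
from h import *
o=ctrl.get_obs(); print(o["time_s"],o["tool_pos"],o["tcp_rot"],o["finger_gap"])
for n in ("scene","side"):
    p=cams.get_image(n); cv2.imwrite(f"pics/{n}0.png",p["pixels"]); print(n,p["eye"],np.round(p["rotation"],3).tolist(),p["fx"])
    for t in ("board","straightedge","index_pin","ring_top","tile","eraser","pencil","tub"):
        for d in finder.trace(p,t)[:3]:
            P=pts(p,d["mask"]); print(n,t,round(d["conf"],2),np.round(d["location"]),len(P),np.round(np.median(P,0),3) if len(P) else '', np.round(np.percentile(P,[2,98],axis=0),3).tolist() if len(P) else '')
E
```

```text
0.0 [0.25879817 0.59561618 0.21540872] [-1.12241367e-04  2.03474435e-01  9.79079846e-01 -8.92400903e-04] 0.0857922163356369
scene [-0.10044409 -0.73911642  0.5771729 ] [-0.472, 0.781, -0.35, 0.21] 465.59562092403826Traceback (most recent call last):
  File "<stdin>", line 7, in <module>
  File "h.py", line 7, in pts
    return P@np.array(p["rotation"]).T+p["eye"]
           ~^~~~~~~~~~~~~~~~~~~~~~~~~~
ValueError: matmul: Input operand 1 has a mismatch in its core dimension 0, with gufunc signature (n?,k),(k,m?)->(n?,m?) (size 4 is different from 3)
```

```bash
sed -i 's/np.array(p\["rotation"\])/rot(p)/' h.py; cat >> h.py <<'E'
def rot(p):
    return R.from_quat(np.array(p["rotation"]),scalar_first=True).as_matrix()
E
python3 - <<'E'
from h import *
for n in ("scene","side"):
    p=cams.get_image(n); cv2.imwrite(f"pics/{n}0.png",p["pixels"]); print(n,p["eye"],np.round(rot(p)[:,2],3).tolist(),p["fx"])
    for t in ("board","straightedge","index_pin","tile","eraser","pencil","tub"):
        for d in finder.trace(p,t)[:3]:
            P=pts(p,d["mask"]); print(n,t,round(d["conf"],2),np.round(d["location"]),len(P),np.round(np.median(P,0),3) if len(P) else '', np.round(np.percentile(P,[2,98],axis=0),3).tolist() if len(P) else '')
E
```

```text
scene [-0.10044409 -0.73911642  0.5771729 ] [0.659, 0.591, -0.466] 465.59562092403826
scene board 0.57 [241. 294.] 5044 [0.627 0.002 0.019] [[0.557, -0.129, 0.003], [0.766, 0.16, 0.112]]
scene board 0.36 [287. 447.] 2698 [ 0.616 -0.425  0.084] [[0.597, -0.459, 0.006], [0.684, -0.376, 0.105]]
scene board 0.35 [208. 271.] 267 [0.625 0.024 0.104] [[0.602, -0.012, -0.002], [0.844, 0.229, 0.144]]
scene straightedge 0.76 [225. 289.] 869 [0.636 0.016 0.041] [[0.585, -0.003, 0.02], [0.772, 0.072, 0.141]]
scene index_pin 0.72 [211. 292.] 310 [0.629 0.032 0.097] [[0.602, -0.012, -0.003], [0.888, 0.289, 0.144]]
scene tile 0.84 [284. 362.] 756 [ 0.609 -0.237  0.009] [[0.569, -0.277, 0.001], [0.655, -0.194, 0.011]]
scene tile 0.75 [232. 326.] 305 [ 0.711 -0.036  0.026] [[0.684, -0.064, 0.019], [0.743, -0.004, 0.028]]
scene tile 0.74 [258. 395.] 648 [ 0.759 -0.226  0.009] [[0.725, -0.263, -0.001], [0.803, -0.183, 0.011]]
scene eraser 0.62 [221. 290.] 68 [0.7   0.08  0.028] [[0.687, 0.065, 0.021], [0.717, 0.093, 0.031]]
scene eraser 0.21 [207. 274.] 184 [0.623 0.017 0.119] [[0.602, -0.013, 0.082], 
[... 938 characters left out ...]
e tile 0.59 [269. 402.] 57 [ 0.791 -0.195  0.011] [[0.733, -0.215, 0.008], [0.807, -0.184, 0.014]]
side tile 0.52 [247. 348.] 246 [ 0.716 -0.042  0.027] [[0.685, -0.067, 0.02], [0.745, -0.007, 0.03]]
side eraser 0.6 [235. 322.] 37 [0.695 0.087 0.029] [[0.685, 0.074, 0.018], [0.706, 0.123, 0.033]]
side pencil 0.55 [252. 217.] 32 [0.419 0.152 0.006] [[0.414, 0.109, 0.003], [0.424, 0.188, 0.008]]
side pencil 0.49 [236. 325.] 49 [0.701 0.082 0.03 ] [[0.687, 0.041, 0.021], [0.722, 0.101, 0.042]]
side tub 0.86 [301. 400.] 2540 [ 0.629 -0.441  0.078] [[0.598, -0.462, 0.004], [0.685, -0.374, 0.106]]
side tub 0.15 [250. 323.] 4037 [ 0.642 -0.013  0.02 ] [[0.559, -0.131, 0.003], [0.772, 0.156, 0.095]]
```

View pics/scene0.png

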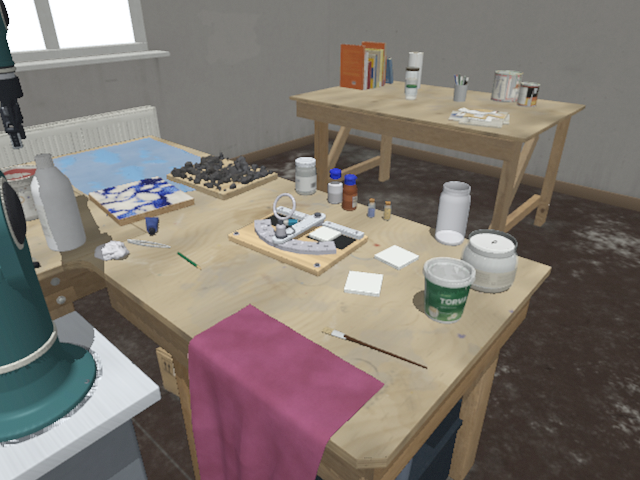

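View pics/side0.png

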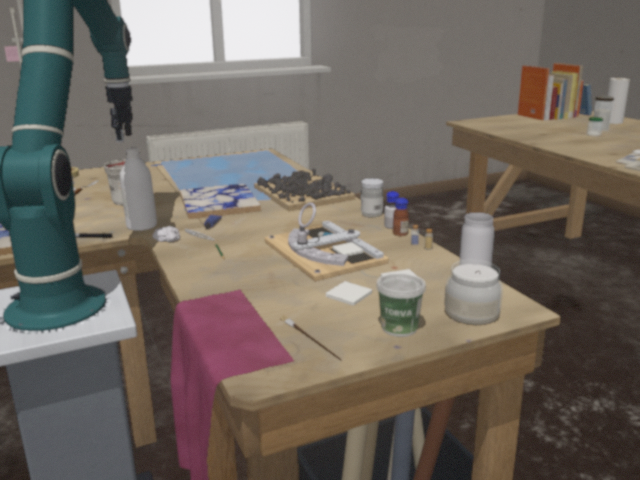

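```bash
python3 - <<'E'
from h import *
from scipy.optimize import least_squares
for n in ("scene","side"):
    p=cams.get_image(n)
    A=pts(p,np.ones((480,640),bool))
    # obstacles near path
    for x in np.arange(0.1,0.9,0.1):
        print(n,round(x,1),[ (round(float(np.max(A[k][:,2])),2) if (k:=(abs(A[:,0]-x)<.05)&(abs(A[:,1]-y)<.05)&(A[:,2]<0.6)).any() else None) for y in np.arange(-0.5,0.75,0.1)])
    m=finder.trace(p,"straightedge")[0]["mask"]; P=pts(p,m)
    Q=P[abs(P[:,2]-.041)<.003]; c=np.median(Q,0); u=np.linalg.svd((Q-Q.mean(0))[:,:2])[2][0]; u*=np.sign(u[0])
    t=(Q-c)[:,:2]@u; s=(Q-c)[:,:2]@[-u[1],u[0]]
    print("SE",c,np.degrees(np.arctan2(u[1],u[0])),np.percentile(t,[1,99]),np.percentile(s,[1,99]))
    k=(abs(A[:,0]-.63)<.06)&(abs(A[:,1]-.02)<.08)&(A[:,2]>.088)&(A[:,2]<.16); G=A[k]
    def f(v):
        x,y,z,th=v; b=np.array([np.cos(th),np.sin(th),0]); nrm=-b*np.cos(np.pi/6)+np.array([0,0,.5])
        d=G-[x,y,z]; h=d@nrm; rr=np.linalg.norm(d-np.outer(h,nrm),axis=1); return np.hypot(rr-.0305,h)-.0035
    best=min((least_squares(f,[.62,.017,.117,a],loss="soft_l1",f_scale=.002) for a in np.radians([0,20,40])),key=lambda r:r.cost)
    print("ring",len(G),np.round(best.x,4),np.degrees(best.x[3]),np.abs(best.fun).mean(),G[:,2].max())
    B=A[(abs(A[:,2]-.018)<.003)&(abs(A[:,0]-.66)<.2)&(abs(A[:,1])<.2)]
    print("bed",cv2.minAreaRect(B[:,:2].astype(np.float32)*1000), len(B))
E
```

```text
scene 0.1 [None, None, None, 0.0, 0.33, 0.36, 0.01, 0.0, None, -0.0, None, None, None]
scene 0.2 [None, 0.0, -0.0, -0.0, -0.0, None, None, None, 0.0, 0.22, 0.35, 0.4, 0.13]
scene 0.3 [0.0, 0.01, 0.01, 0.01, 0.01, 0.0, 0.0, 0.0, 0.03, 0.24, 0.55, 0.56, 0.33]
scene 0.4 [0.0, 0.01, 0.01, 0.01, 0.01, 0.0, 0.01, 0.01, 0.03, 0.03, 0.03, 0.02, 0.02]
scene 0.5 [0.0, 0.01, 0.01, 0.0, 0.0, 0.0, 0.0, 0.02, 0.02, 0.02, 0.03, 0.02, 0.03]
scene 0.6 [0.11, 0.11, 0.01, 0.01, 0.03, 0.15, 0.12, 0.03, 0.0, 0.02, 0.03, 0.03, 0.03]
scene 0.7 [0.11, 0.11, 0.01, 0.01, 0.03, 0.05, 0.03, 0.03, 0.0, 0.04, 0.04, 0.05, 0.04]
scene 0.8 [0.11, 0.11, 0.01, 0.01, 0.03, 0.05, 0.03, 0.03, 0.0, 0.04, 0.05, 0.05, 0.05]
SE [0.68130418 0.0211485  0.03987168] 5.605708948026588 [-0.09737545  0.09158823] [-0.0167548   0.02049221]
ring 200 [0.6229 0.0203 0.1156 0.0669] 3.8343112713375302 0.001058192652794076 0.1457525465158891
bed ((668.3115234375, 22.08990478515625), (216.0220947265625, 301.8332824707031), 5.166075229644775) 2023
side 0.1 [None, None, None, 0.0, 0.34, 0.57, 0.6, 0.0, -0.75, 0.02, 0.01, 0.0, 0.01]
side 0.2 [
[... 207 characters left out ...]
 0.01, 0.03, 0.03, 0.03, 0.03, 0.03]
side 0.5 [0.01, 0.01, 0.01, 0.0, 0.01, 0.01, 0.01, 0.01, 0.02, 0.03, 0.03, 0.03, 0.03]
side 0.6 [0.11, 0.11, 0.01, 0.01, 0.03, 0.15, 0.13, 0.03, 0.01, 0.03, 0.03, 0.03, 0.03]
side 0.7 [0.11, 0.11, 0.01, 0.01, 0.03, 0.05, 0.04, 0.03, 0.0, 0.04, 0.04, 0.06, 0.05]
side 0.8 [0.11, 0.11, 0.0, 0.01, 0.03, 0.05, 0.04, 0.03, 0.01, 0.05, 0.05, 0.05, 0.05]
SE [0.67830358 0.01587883 0.04075584] 5.399755351080036 [-0.09344677  0.09814523] [-0.01488126  0.02435906]
ring 154 [0.6229 0.0172 0.1177 0.0902] 5.168267131041952 0.0012649188285960714 0.1461858587082841
bed ((667.2935180664062, 20.4193115234375), (216.25726318359375, 307.4970397949219), 5.746188163757324) 1583
```

The scene picture shows the board in the middle, about (298,240), with its ring at (287,207). The 60 mm tile sits at (325,233), at board y of about -64 mm, so I swing right. The two tiles on the table at (363,283) and (397,257) are larger. The side view agrees: ring at (307,212), bed tile at (348,247). Board yaw is about 5.3°.

```bash
cat >> h.py <<'E'
YAW=np.radians(5.3); PIV=np.array([0.755,0.030,0])
def goalrot(elev, yaw=YAW):   # fingers elev deg below level, toward board +x, tool y = board y
    e=np.radians(elev); b=np.array([np.cos(yaw),np.sin(yaw),0]); y=np.array([-b[1],b[0],0])
    z=np.cos(e)*b-np.array([0,0,np.sin(e)]); return np.c_[np.cross(y,z),y,z]
def row(pos, Rg):
    o=ctrl.get_obs(); R0=R.from_quat(o["tcp_rot"],scalar_first=True).as_matrix()
    d=R0.T@(np.array(pos)-o["tool_pos"])/0.15; w=R.from_matrix(R0.T@Rg).as_rotvec()/(np.pi/4)
    print("row",np.round(d,3),np.round(w,3)); return d,w
E
python3 - <<'E'
from h import *
row([0.44,0.53,0.30],goalrot(90)); 
E
```

```text
row [-1.282  0.076 -0.558] [-0.    0.   -0.64]
```

Call:
{"api": "arm_command", "payload": {"series": [[-0.3,0.02,-0.3,0,0,-0.2,1],[-0.6,0.04,-0.56,0,0,-0.4,1],[-1,0.06,-0.56,0,0,-0.64,1],[-1,0.06,-0.56,0,0,-0.64,1],[-1,0.06,-0.56,0,0,-0.64,1],[-1,0.06,-0.56,0,0,-0.64,1]], "force": 20}}

```text
time_s: 1.7
tool_pos: [0.4006, 0.5442, 0.3002]
tcp_rot: [-0.0, -0.045, 0.999, 0.0]
wrist_force: [-1.1, 1.1, 0.2]
finger_gap: 0.0001
gripper_force: 0.0
```

```bash
python3 - <<'E'
from h import *
o=ctrl.get_obs(); print(o["time_s"],o["tool_pos"],np.round(o["joint_positions"],3))
row([0.47,0.40,0.30],goalrot(75)); row([0.47,0.27,0.30],goalrot(65))
E
```

```text
1.7 [0.40064883 0.54423187 0.3002314 ] [-0.941  0.452 -0.064  1.434  0.029  1.257  0.654]
row [-0.373 -0.999  0.001] [-0.    -0.334 -0.002]
row [-2.950e-01 -1.863e+00  1.000e-03] [-0.    -0.556 -0.002]
```

Call:
{"api": "arm_command", "payload": {"series": [[-0.2,-0.33,0,0,0,0,1],[-0.37,-0.66,0,0,-0.15,0,1],[-0.37,-1,0,0,-0.33,0,1],[-0.37,-1,0,0,-0.33,0,1],[-0.37,-1,0,0,-0.33,0,1]]}}

```text
time_s: 2.2
tool_pos: [0.4675, 0.3989, 0.3003]
tcp_rot: [0.128, -0.046, 0.991, 0.006]
wrist_force: [-0.2, 0.4, 0.4]
finger_gap: 0.0
gripper_force: 0.0
```

Call:
{"api": "arm_command", "payload": {"series": [[0,-0.33,0,0,0,0,1],[0,-0.66,0,0,-0.15,0,1],[0,-1,0,0,-0.25,0,1],[0,-1,0,0,-0.25,0,1],[0,-1,0,0,-0.25,0,1]]}}

```text
time_s: 2.7
tool_pos: [0.4833, 0.253, 0.3017]
tcp_rot: [0.226, -0.046, 0.973, 0.012]
wrist_force: [-0.7, 1.7, 0.8]
finger_gap: 0.0002
gripper_force: 0.0
```

```bash
python3 - <<'E'
from h import *
o=ctrl.get_obs(); print(o["time_s"],o["tool_pos"],np.round(o["joint_positions"],3))
row([0.47,0.12,0.30],goalrot(60)); 
E
```

```text
2.7 [0.48331045 0.25303984 0.30168656] [-7.690e-01 -2.000e-03  7.500e-02  2.083e+00  3.880e-01  7.120e-01
  7.200e-01]
row [ 0.158 -0.875 -0.067] [ 0.004 -0.085  0.   ]
```

Call:
{"api": "arm_command", "payload": {"series": [[0,-0.3,0,0,0,0,1],[0,-0.6,0,0,-0.05,0,1],[0,-0.9,0,0,-0.1,0,1],[0,-0.9,0,0,-0.1,0,1],[0,-0.9,0,0,-0.1,0,1]]}}

```text
time_s: 3.2
tool_pos: [0.4973, 0.1188, 0.302]
tcp_rot: [0.265, -0.045, 0.963, 0.013]
wrist_force: [-0.1, 0.4, -0.1]
finger_gap: 0.0
gripper_force: 0.0
```

```bash
python3 - <<'E'
from h import *
o=ctrl.get_obs(); print(o["time_s"],o["tool_pos"],np.round(o["joint_positions"],3))
C=np.array([0.622,0.018,0.117]); G=goalrot(50); row(C-0.11*G[:,2],G); row(C-0.04*G[:,2],G)
p=cams.get_image("wrist"); cv2.imwrite("pics/w1.png",p["pixels"])
for d in finder.trace(p,"index_pin"): print(d["conf"],d["location"])
E
```

```text
3.2 [0.4972846  0.11877268 0.30200634] [-0.639 -0.141  0.22   2.235  0.365  0.559  0.988]
row [ 0.09  -0.747  0.726] [ 0.002 -0.206  0.   ]
row [ 0.015 -0.748  1.187] [ 0.002 -0.206  0.   ]
0.91 [191.4, 219.9]
```

View pics/w1.png

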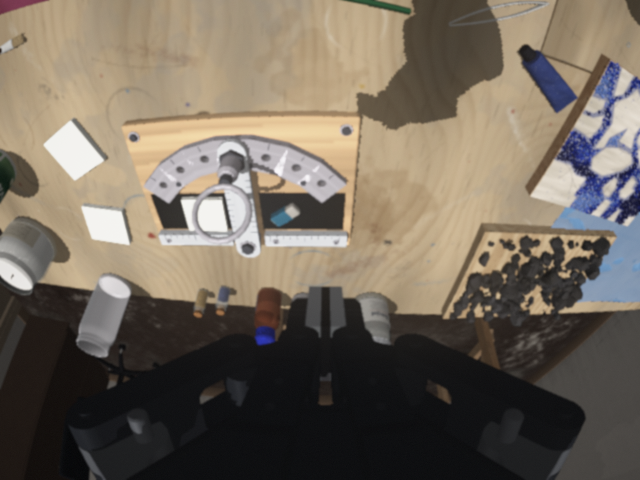

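The wrist view shows the board at (240,185), the ring at (222,213), the tile at (208,214) and the eraser at (285,215), which matches. Next is the pre-approach.

Call:
{"api": "arm_command", "payload": {"series": [[0.02,-0.25,0.15,0,-0.07,0,1],[0.05,-0.5,0.3,0,-0.14,0,1],[0.08,-0.75,0.45,0,-0.2,0,1],[0.09,-0.75,0.6,0,-0.2,0,1],[0.09,-0.75,0.6,0,-0.2,0,1],[0.09,-0.75,0.6,0,-0.2,0,1]]}}

```text
time_s: 3.9
tool_pos: [0.5435, 0.0079, 0.2404]
tcp_rot: [0.346, -0.039, 0.938, 0.009]
wrist_force: [0.5, 0.1, 0.5]
finger_gap: -0.0001
gripper_force: 0.0
```

```bash
python3 - <<'E'
from h import *
from scipy.optimize import least_squares
o=ctrl.get_obs(); print(o["time_s"],o["tool_pos"],np.round(o["joint_positions"],3))
C=np.array([0.622,0.018,0.117]); G=goalrot(50); row(C-0.06*G[:,2],G)
p=cams.get_image("wrist"); cv2.imwrite("pics/w2.png",p["pixels"])
r,c=np.mgrid[:480,:640]; x=c-p["cx"]; y=r-p["cy"]; rr=np.hypot(x,y)+1e-9; th=rr/p["fx"]; z=p["range_z"]
k=(z>0)&(th<1.4); t=np.tan(th)/rr
A=np.c_[(x*t*z)[k],(y*t*z)[k],z[k]]@rot(p).T+p["eye"]
g=(abs(A[:,0]-.63)<.06)&(abs(A[:,1]-.02)<.06)&(A[:,2]>.088)&(A[:,2]<.155); Gp=A[g]
def f(v):
    b=np.array([np.cos(YAW),np.sin(YAW),0]); nrm=-b*np.cos(np.pi/6)+np.array([0,0,.5])
    d=Gp-v; h=d@nrm; q=np.linalg.norm(d-np.outer(h,nrm),axis=1); return np.hypot(q-.0305,h)-.0035
s=least_squares(f,C,loss="soft_l1",f_scale=.002); print(len(Gp),s.x,np.abs(s.fun).mean())
for n in("scene",):
    q=cams.get_image(n); 
    cv2.imwrite("pics/s2.png",cv2.resize(q["pixels"][120:280,200:410],None,fx=3.5,fy=3.5,interpolation=cv2.INTER_CUBIC))
E
```

```text
3.9 [0.54349073 0.007912   0.24042443] [-1.292 -0.172  1.18   2.418  1.12   0.171  0.538]
row [0.129 0.028 0.568] [-0.021  0.01  -0.004]
1925 [0.62325472 0.01940969 0.11606304] 0.0005258561391949917
```

View pics/w2.png

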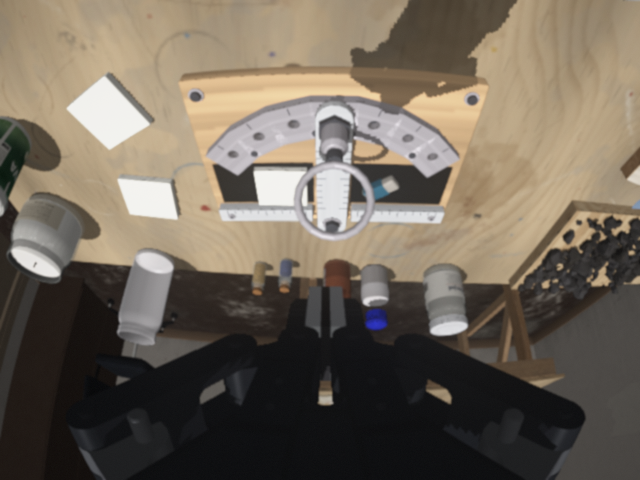

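The picture shows the ring at (334,200) square in front of the closed fingertips at (320,290). The ring centre fits at (0.623, 0.019, 0.116). Now I move up to the ring.

```bash
sed -i '$a C=np.array([0.6233,0.0194,0.1163])' h.py; python3 - <<'E'
from h import *
G=goalrot(51); row(C-0.06*G[:,2],G); row(C-0.03*G[:,2],G);row(C,G)
E
```

```text
row [0.104 0.024 0.576] [-0.019  0.027 -0.002]
row [0.108 0.027 0.775] [-0.019  0.027 -0.002]
row [0.113 0.03  0.975] [-0.019  0.027 -0.002]
```

Call:
{"api": "arm_command", "payload": {"series": [[0.06,0.02,0.2,-0.02,0.03,0,1],[0.11,0.03,0.4,-0.02,0.03,0,1],[0.11,0.03,0.58,-0.02,0.03,0,1],[0.11,0.03,0.58,-0.02,0.03,0,1],[0.11,0.03,0.58,-0.02,0.03,0,1]]}}

```text
time_s: 4.5
tool_pos: [0.5479, 0.016, 0.2098]
tcp_rot: [0.334, -0.042, 0.942, 0.015]
wrist_force: [0.7, 0.5, -0.1]
finger_gap: 0.0003
gripper_force: 0.0
```

```bash
python3 - <<'E'
from h import *
o=ctrl.get_obs(); print(o["time_s"],o["tool_pos"],np.round(o["joint_positions"],3),o["wrist_force"])
G=goalrot(51); row(C-0.02*G[:,2],G);row(C,G)
p=cams.get_image("wrist"); cv2.imwrite("pics/w3.png",p["pixels"])
E
```

```text
4.5 [0.54789235 0.01604536 0.20984556] [-1.691 -0.305  1.538  2.426  1.522  0.276  0.197] [ 0.68444565  0.52944075 -0.09575049]
row [ 0.003 -0.023  0.668] [-0.002  0.002 -0.005]
row [ 0.003 -0.023  0.801] [-0.002  0.002 -0.005]
```

View pics/w3.png

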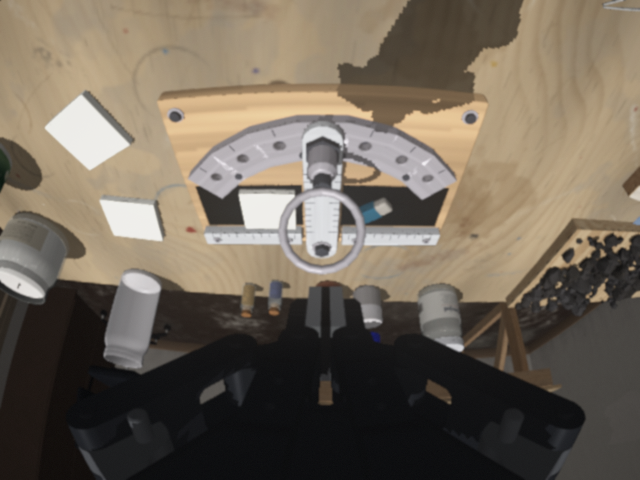

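The picture shows the fingers short of the ring, which is at (322,230). Several joints (q2, q3, q4) are at their limits. I'll fit the arm kinematics from the logged poses to pick a feasible posture.

```bash
cat > kin.py <<'E'
import numpy as np, itertools
from scipy.optimize import least_squares
from scipy.spatial.transform import Rotation as R
D=[([-1.204,.468,-.012,1.603,.006,1.071,-.056],[.2588,.5956,.2154],[-.0001,.2035,.9791,-.0009]),
([-.941,.452,-.064,1.434,.029,1.257,.654],[.4006,.5442,.3002],[0,-.045,.999,0]),
([-.769,-.002,.075,2.083,.388,.712,.720],[.4833,.2530,.3017],[.226,-.046,.973,.012]),
([-.639,-.141,.22,2.235,.365,.559,.988],[.4973,.1188,.3020],[.265,-.045,.963,.013]),
([-1.292,-.172,1.18,2.418,1.12,.171,.538],[.5435,.0079,.2404],[.346,-.039,.938,.009]),
([-1.691,-.305,1.538,2.426,1.522,.276,.197],[.5479,.0160,.2098],[.334,-.042,.942,.015])]
LO=np.array([-2.53,-.31,-1.57,.28,-1.29,.15,-2.92]); HI=np.array([2.53,2.02,1.55,2.44,4.43,1.84,2.92])
def fk(q,p,s):
    Rm=np.eye(3); t=np.array([p[8],0,p[0]])*0+[0,0,p[0]]
    def go(ax,a,v):
        nonlocal Rm,t
        Rm=Rm@R.from_rotvec(np.array(ax)*a).as_matrix(); t=t+Rm@np.array(v)
    go([0,0,1],s[0]*q[0],[p[8],0,0]); go([0,1,0],q[1],[0,0,0]); go([0,0,1],s[1]*q[2],[p[1],0,p[2]])
    go([0,1,0],q[3],[p[3],0,p[4]]); go([0,0,1],s[2]*q[4],[0,0,0]); go([0,1,0],q[5],[p[5],0,0]); go([0,0,1],s[3]*q[6]+p[7],[0,0,p[6]])
    return Rm,t
def res(p,s,D=D):
    r=[]
    for q,x,w in D:
        Rm,t=fk(q,p,s); r+=[(t-x),.3*(R.from_matrix(Rm.T)*R.from_quat(w,scalar_first=True)).as_rotvec()]
    return np.concatenate(r)
def fit():
    best=None
    for s in itertools.product([-1],[1,-1],[1,-1],[1,-1]):
      for o in (0,np.pi/2,np.pi,-np.pi/2):
        f=least_squares(res,[.35,0,.42,0,.4,0,.25,o,0],args=(s,))
        if best is None or f.cost<best[0].cost: best=(f,s)
    return best
if __name__=="__main__":
    f,s=fit(); print(s,np.round(f.x,4),np.abs(f.fun).max()); np.savez("kin.npz",p=f.x,s=s)
E
python3 kin.py
```

```text
(-1, -1, -1, -1) [ 0.3498 -0.0817  0.6149  0.0019  0.4912 -0.0186  0.4812  1.5709 -0.0045] 0.031114376625399676
```

```bash
cat > kin2.py <<'E'
from kin import *
def axes(q,s,o):
    A=[([0,0,1],s[0]*q[0]),([0,1,0],q[1]),([0,0,1],s[1]*q[2]),([0,1,0],q[3]),([0,0,1],s[2]*q[4]),([0,1,0],q[5]),([0,0,1],s[3]*q[6]+o)]
    Rm=np.eye(3); out=[]
    for a,v in A: Rm=Rm@R.from_rotvec(np.array(a)*v).as_matrix(); out.append(Rm)
    return out
if __name__=="__main__":
    for s in itertools.product([1,-1],repeat=4):
      for o in (0,np.pi/2,np.pi,-np.pi/2):
        e=[np.degrees((R.from_matrix(axes(q,s,o)[-1].T)*R.from_quat(w,scalar_first=True)).magnitude()) for q,x,w in D]
        if max(e)<40: print(s,round(o,2),np.round(e,1))
E
python3 kin2.py; python3 -c "
from cell import ctrl; import numpy as np
o=ctrl.get_obs(); print(o['joint_positions'],o['tool_pos'],o['tcp_rot'])"
```

```text
(-1, -1, -1, -1) 1.57 [0.1 0.1 0.  0.1 0.1 0. ]
[-1.6905933  -0.30540047  1.53835515  2.42602609  1.52246244  0.27635853
  0.19607382] [0.54779201 0.01531387 0.20963649] [ 0.33389484 -0.04112151  0.94159317  0.01501864]
```

```bash
cat > kin3.py <<'E'
from kin2 import *
S=(-1,-1,-1,-1); O=np.pi/2
PAR=[(-1,2),(0,1),(2,0),(2,1),(2,2),(3,0),(3,1),(4,1),(4,2),(4,0),(5,0),(6,2)]
def M(q):
    Rs=axes(q,S,O); return np.array([(np.eye(3) if k<0 else Rs[k])[:,c] for k,c in PAR]).T
def solve(idx,D=D):
    A=np.vstack([M(q)[:,idx] for q,_,_ in D]); b=np.concatenate([x for _,x,_ in D]); v,_,rk,_=np.linalg.lstsq(A,b,rcond=None)
    return v,np.abs(A@v-b).max(),rk
if __name__=="__main__":
    n=len(PAR); core=[0,4,8,11]
    for extra in ([],[2],[5],[2,5],[10],[2,10],[5,10],[2,5,10],[3],[2,3,5],[2,5,10,3],[2,5,10,9],[2,5,10,1]):
        i=core+extra; v,e,rk=solve(i); print([PAR[k] for k in i],np.round(v,4),round(e,4),rk)
E
python3 kin3.py
```

```text
[(-1, 2), (2, 2), (4, 2), (6, 2)] [0.3252 0.5471 0.4574 0.3878] 0.0316 4
[(-1, 2), (2, 2), (4, 2), (6, 2), (2, 0)] [ 0.3492  0.5859  0.4919  0.4431 -0.055 ] 0.0319 5
[(-1, 2), (2, 2), (4, 2), (6, 2), (3, 0)] [ 0.3099  0.5438  0.453   0.3808 -0.0121] 0.0314 5
[(-1, 2), (2, 2), (4, 2), (6, 2), (2, 0), (3, 0)] [ 0.3714  0.5934  0.5007  0.457  -0.0597  0.0159] 0.0322 6
[(-1, 2), (2, 2), (4, 2), (6, 2), (5, 0)] [0.3402 0.5347 0.4785 0.3751 0.016 ] 0.0327 5
[(-1, 2), (2, 2), (4, 2), (6, 2), (2, 0), (5, 0)] [ 0.3462  0.6135  0.488   0.478  -0.0787 -0.0142] 0.031 6
[(-1, 2), (2, 2), (4, 2), (6, 2), (3, 0), (5, 0)] [0.3856 0.5367 0.4998 0.3865 0.0301 0.0237] 0.0338 6
[(-1, 2), (2, 2), (4, 2), (6, 2), (2, 0), (3, 0), (5, 0)] [ 0.3448  0.6138  0.4874  0.4781 -0.079  -0.0009 -0.0145] 0.0309 7
[(-1, 2), (2, 2), (4, 2), (6, 2), (2, 1)] [ 0.3533  0.4998  0.4768  0.3543 -0.0258] 0.0149 5
[(-1, 2), (2, 2), (4, 2), (6, 2), (2, 0), (2, 1), (3, 0)] [ 0.3668  0.5094  0.4842  0.3685 -0.0079 -0.0248  0.0087] 0.0141 7
[(-1, 2), (2, 2), (4, 2), (6, 2), (2, 0), (3, 0), (5, 0), (2, 1)] [ 0.3071  0.5479  0.4532  0.4083 -0.0466 -0.0295 -0.0324 -0.0269] 0.0122 8
[(-1, 2), (2, 2), (4, 2), (6, 2), (2, 0), (3, 0), (5, 0), (4, 0)] [ 0.355   0.6287  0.4922  0.4863 -0.0606  0.0291  0.0103 -0.0239] 0.0312 8
[(-1, 2), (2, 2), (4, 2), (6, 2), (2, 0), (3, 0), (5, 0), (0, 1)] [ 0.3102  0.5189  0.4768  0.3205  0.0057  0.0067  0.0055 -0.0332] 0.0018 8
```

```bash
python3 - <<'E'
from kin3 import *
import kin3
kin3.PAR[:]=[(-1,2),(2,2),(4,2),(6,2),(0,0),(1,1),(2,0),(3,0),(3,1),(4,0),(5,0),(5,1)]
for k in range(0,4):
    o=[]
    for ex in itertools.combinations(range(4,12),k):
        v,e,rk=solve([0,1,2,3]+list(ex)); o.append((e,ex,v))
    for e,ex,v in sorted(o,key=lambda t:t[0])[:5]: print(round(e,5),[PAR[j] for j in ex],np.round(v,4))
E
```

```text
0.03159 [] [0.3252 0.5471 0.4574 0.3878]
0.00223 [(1, 1)] [ 0.299   0.5255  0.4707  0.3268 -0.0332]
0.00935 [(5, 1)] [ 0.3071  0.5025  0.4802  0.3172 -0.0351]
0.01487 [(3, 1)] [ 0.3533  0.4998  0.4768  0.3543 -0.0258]
0.03138 [(3, 0)] [ 0.3099  0.5438  0.453   0.3808 -0.0121]
0.03185 [(2, 0)] [ 0.3492  0.5859  0.4919  0.4431 -0.055 ]
0.00058 [(1, 1), (3, 1)] [ 0.3068  0.5203  0.4723  0.3287 -0.0292 -0.0042]
0.00157 [(1, 1), (4, 0)] [ 0.3079  0.5177  0.4762  0.3213 -0.033   0.0048]
0.00214 [(1, 1), (5, 0)] [ 0.301   0.5243  0.4729  0.326  -0.0329  0.0018]
0.00221 [(1, 1), (2, 0)] [ 0.3002  0.5272  0.4719  0.3295 -0.0329 -0.0021]
0.00227 [(1, 1), (3, 0)] [ 2.985e-01  5.253e-01  4.705e-01  3.266e-01 -3.320e-02 -4.000e-04]
0.00041 [(1, 1), (3, 1), (5, 1)] [ 0.3067  0.5198  0.4725  0.3283 -0.0286 -0.0041 -0.0009]
0.00046 [(1, 1), (3, 0), (3, 1)] [ 0.3083  0.5205  0.4727  0.3293 -0.0292  0.0011 -0.0043]
0.00047 [(1, 1), (3, 1), (5, 0)] [ 3.068e-01  5.203e-01  4.719e-01  3.290e-01 -2.910e-02 -4.400e-03
 -4.000e-04]
0.00049 [(1, 1), (2, 0), (3, 1)] [ 0.3066  0.5197  0.4719  0.3279 -0.0292  0.0006 -0.0043]
0.00052 [(0, 0), (1, 1), (3, 1)] [ 3.067e-01  5.205e-01  4.719e-01  3.290e-01  3.000e-04 -2.910e-02
 -4.300e-03]
```

```bash
cat > ik.py <<'E'
from kin3 import *
import kin3
kin3.PAR[:]=[(-1,2),(2,2),(4,2),(6,2),(1,1),(3,1)]; V,_,_=solve([0,1,2,3,4,5])
def FK(q): return axes(q,S,O)[-1], M(q)@V
def grot(elev,yaw,flip=0):
    e=np.radians(elev); y=np.radians(yaw); b=np.array([np.cos(y),np.sin(y),0]); yy=np.array([-b[1],b[0],0])
    z=np.cos(e)*b-np.array([0,0,np.sin(e)]); g=np.c_[np.cross(yy,z),yy,z]
    return g@np.diag([-1,-1,1]) if flip else g
def err(q,G,x):
    Rm,t=FK(q); return np.r_[(t-x)*10,R.from_matrix(Rm.T@G).as_rotvec()*5]
def ik(G,x,q0,w=.02):
    mid=(LO+HI)/2; hw=(HI-LO)/2
    f=least_squares(lambda q:np.r_[err(q,G,x),w*(np.abs(q-mid)/hw)**6],np.clip(q0,LO+.01,HI-.01),bounds=(LO,HI))
    e=err(f.x,G,x); return f.x,np.linalg.norm(e),np.min(np.minimum(f.x-LO,HI-f.x))
def rot15(x,a=np.radians(15)):
    P=np.array([.755,.030,0]); return P+R.from_rotvec([0,0,a]).as_matrix()@(np.array(x)-P)
E
python3 - <<'E'
from ik import *
rng=np.random.default_rng(0)
C=np.array([.6233,.0194,.1163])
for flip in (0,1):
  for elev in (38,43,48,54):
    for yaw in (5.3,13,-10):
      G=grot(elev,yaw,flip); b=None
      sol=[]
      for k in range(25):
        q0=LO+(HI-LO)*rng.random(7); q,e,m=ik(G,C,q0)
        if e<.01 and m>.03: sol.append((m,q))
      sol.sort(key=lambda t:-t[0]); 
      seen=[]
      for m,q in sol:
        if all(np.linalg.norm(q-z)>.6 for z in seen):
          seen.append(q); print(flip,elev,yaw,round(m,3),np.round(q,2))
        if len(seen)==2: break
E
```

```text
0 38 5.3 0.095 [ 0.83  0.81 -1.08  2.35  2.56  0.78 -0.55]
0 38 13 0.111 [ 0.91  0.81 -1.06  2.33  2.71  0.61 -0.53]
0 38 -10 0.112 [ 0.63  0.81 -1.06  2.33  2.3   1.06 -0.68]
0 43 5.3 0.137 [ 0.79  0.72 -1.04  2.3   2.41  0.64 -0.49]
0 43 13 0.152 [ 0.88  0.73 -1.04  2.29  2.52  0.5  -0.42]
0 43 -10 0.153 [ 0.61  0.72 -1.02  2.29  2.17  0.9  -0.61]
0 43 -10 0.034 [-1.27  1.26  1.49  2.39  4.05  0.9   2.89]
0 48 5.3 0.186 [ 0.76  0.66 -1.01  2.25  2.19  0.53 -0.33]
0 48 13 0.201 [ 0.88  0.72 -1.08  2.24  2.2   0.45 -0.13]
0 48 13 0.148 [-0.04  0.4   0.04  2.29  3.68  0.32 -1.93]
0 48 -10 0.199 [ 0.59  0.65 -0.98  2.24  2.01  0.76 -0.5 ]
0 48 -10 0.042 [-1.24  1.09  1.44  2.34  4.21  0.78  2.88]
0 54 5.3 0.253 [ 0.76  0.64 -1.02  2.19  1.83  0.48 -0.  ]
0 54 5.3 0.064 [-0.49  0.4   0.48  2.26  4.11  0.21 -2.6 ]
0 54 13 0.265 [ 0.86  0.7  -1.1   2.17  1.78  0.44  0.24]
0 54 13 0.082 [-0.24  0.39  0.26  2.24  4.27  0.23 -2.56]
0 54 -10 0.261 [ 0.56  0.59 -0.92  2.18  1.76  0.63 -0.29]
1 38 5.3 0.083 [ 0.58  0.61 -0.75  2.36  2.76  0.66  2.21]
1 38 13 0.099 [ 0.66  0.61 -0.74  2.34  3.02
[... 308 characters left out ...]
3 -10 0.134 [ 0.24  0.5  -0.56  2.31  2.26  0.65  2.24]
1 48 5.3 0.166 [ 0.38  0.46 -0.53  2.27  2.58  0.33  2.26]
1 48 5.3 0.124 [-0.28  0.4   0.24  2.32  3.42  0.31  1.26]
1 48 13 0.146 [-0.08  0.4   0.08  2.29  3.71  0.32  1.18]
1 48 13 0.114 [ 0.56  0.5  -0.66  2.26  2.75  0.26  2.29]
1 48 -10 0.166 [ 0.01  0.42 -0.27  2.27  2.17  0.43  2.26]
1 48 -10 0.105 [-1.03  0.62  1.    2.33  3.77  0.33  0.41]
1 54 5.3 0.122 [-0.61  0.43  0.63  2.27  4.22  0.27  0.42]
1 54 5.3 0.056 [ 0.36  0.44 -0.52  2.21  2.05  0.21  2.77]
1 54 13 0.136 [ 0.98  0.93 -1.33  2.17  1.79  0.69 -2.78]
1 54 13 0.117 [-0.34  0.4   0.37  2.25  4.31  0.27  0.52]
1 54 -10 0.165 [ 0.03  0.4  -0.26  2.21  1.78  0.32  2.66]
```

```bash
cat > sim.py <<'E'
from ik import *
def jac(q):
    Rm,t=FK(q); J=np.zeros((6,7))
    for i in range(7):
        d=np.zeros(7); d[i]=1e-5; R2,t2=FK(q+d); J[:,i]=np.r_[(t2-t)/1e-5,R.from_matrix(R2@Rm.T).as_rotvec()/1e-5]
    return J
def track(q,G,x,n=60,lam=.02,kn=0.,rest=None):
    q=np.array(q,float)
    R0,t0=FK(q); rv=R.from_matrix(G@R0.T).as_rotvec()
    for k in range(n):
        s=(k+1)/n; Rd=R.from_rotvec(rv*s).as_matrix()@R0; xd=t0+(np.array(x)-t0)*s
        for _ in range(2):
            Rm,t=FK(q); e=np.r_[xd-t,R.from_matrix(Rd@Rm.T).as_rotvec()]; J=jac(q)
            Ji=J.T@np.linalg.inv(J@J.T+lam**2*np.eye(6)); dq=Ji@e
            if rest is not None: dq+=(np.eye(7)-Ji@J)@(kn*(rest-q))
            q=np.clip(q+dq,LO,HI)
    return q
E
python3 - <<'E'
from sim import *
qr=lambda w:R.from_quat(w,scalar_first=True).as_matrix()
for lam in (.005,.05):
  for rest,kn in ((None,0),((LO+HI)/2,.01),(np.array(D[0][0]),.01)):
    q=np.array(D[0][0]); print(lam,kn)
    q=track(q,qr(D[1][2]),D[1][1],lam=lam,kn=kn,rest=rest); print(np.round(q,2),np.round(D[1][0],2))
    q=track(q,qr([.128,-.046,.991,.006]),[.4675,.3989,.3003],lam=lam,kn=kn,rest=rest)
    for i in (2,3,4,5):
        q=track(q,qr(D[i][2]),D[i][1],lam=lam,kn=kn,rest=rest); print(np.round(q,2),np.round(D[i][0],2))
E
```

```text
0.005 0
[-0.94  0.45 -0.06  1.43  0.03  1.26  0.65] [-0.94  0.45 -0.06  1.43  0.03  1.26  0.65]
[-0.77 -0.    0.08  2.08  0.39  0.71  0.72] [-0.77 -0.    0.08  2.08  0.39  0.71  0.72]
[-0.65 -0.14  0.23  2.24  0.37  0.56  0.98] [-0.64 -0.14  0.22  2.24  0.36  0.56  0.99]
[-0.58 -0.04  0.5   2.4   0.31  0.15  1.28] [-1.29 -0.17  1.18  2.42  1.12  0.17  0.54]
[-0.49  0.05  0.41  2.4  -0.73  0.15  2.3 ] [-1.69 -0.3   1.54  2.43  1.52  0.28  0.2 ]
0.005 0.01
[-0.53  0.55 -0.7   1.4   0.36  1.32  0.42] [-0.94  0.45 -0.06  1.43  0.03  1.26  0.65]
[ 0.07  0.06 -0.78  2.04  0.44  0.72  0.69] [-0.77 -0.    0.08  2.08  0.39  0.71  0.72]
[-0.13 -0.11 -0.24  2.21  0.24  0.53  1.11] [-0.64 -0.14  0.22  2.24  0.36  0.56  0.99]
[-0.26 -0.02  0.18  2.38  0.17  0.15  1.41] [-1.29 -0.17  1.18  2.42  1.12  0.17  0.54]
[ 0.09  0.07 -0.19  2.36  0.46  0.15  1.12] [-1.69 -0.3   1.54  2.43  1.52  0.28  0.2 ]
0.005 0.01
[-0.94  0.45 -0.06  1.43  0.03  1.26  0.65] [-0.94  0.45 -0.06  1.43  0.03  1.26  0.65]
[-0.86 -0.01  0.16  2.09  0.39  0.71  0.72] [-0.77 -0.    0.08  2.08  0.39  0.71  0.72]
[-0.81 -0.16  
[... 896 characters left out ...]
-0.25  2.21  0.24  0.53  1.11] [-0.64 -0.14  0.22  2.24  0.36  0.56  0.99]
[-0.24 -0.02  0.16  2.38  0.23  0.15  1.35] [-1.29 -0.17  1.18  2.42  1.12  0.17  0.54]
[ 0.11  0.07 -0.21  2.36  0.49  0.15  1.08] [-1.69 -0.3   1.54  2.43  1.52  0.28  0.2 ]
0.05 0.01
[-0.94  0.45 -0.06  1.43  0.03  1.26  0.65] [-0.94  0.45 -0.06  1.43  0.03  1.26  0.65]
[-0.86 -0.01  0.16  2.09  0.39  0.71  0.72] [-0.77 -0.    0.08  2.08  0.39  0.71  0.72]
[-0.82 -0.16  0.38  2.24  0.43  0.57  0.93] [-0.64 -0.14  0.22  2.24  0.36  0.56  0.99]
[-0.77 -0.06  0.69  2.4   0.49  0.15  1.1 ] [-1.29 -0.17  1.18  2.42  1.12  0.17  0.54]
[-0.66  0.03  0.59  2.4  -0.49  0.15  2.06] [-1.69 -0.3   1.54  2.43  1.52  0.28  0.2 ]
```

```bash
cat > plan.py <<'E'
from ik import *
import sys
v=V
def fkj(q):
    s=np.array([-1,1,-1,1,-1,1,-1]); a=s*q; a[6]+=O
    c,n=np.cos(a),np.sin(a); Rm=np.eye(3); t=np.array([0,0,v[0]]); ax=[];pt=[]
    for i in range(7):
        k=2 if i%2==0 else 1; ax.append(s[i]*Rm[:,k]); pt.append(t.copy())
        Q=np.array([[c[i],-n[i],0],[n[i],c[i],0],[0,0,1]]) if k==2 else np.array([[c[i],0,n[i]],[0,1,0],[-n[i],0,c[i]]])
        Rm=Rm@Q
        if i==1: t=t+Rm[:,1]*v[4]
        if i==2: t=t+Rm[:,2]*v[1]
        if i==3: t=t+Rm[:,1]*v[5]
        if i==4: t=t+Rm[:,2]*v[2]
        if i==6: t=t+Rm[:,2]*v[3]
    J=np.array([np.r_[np.cross(x,t-p),x] for x,p in zip(ax,pt)]).T
    return Rm,t,J
def rv(Rm):
    w=np.array([Rm[2,1]-Rm[1,2],Rm[0,2]-Rm[2,0],Rm[1,0]-Rm[0,1]])/2; n=np.linalg.norm(w); th=np.arctan2(n,(np.trace(Rm)-1)/2)
    return w*(th/n if n>1e-9 else 1)
def seg(q,G,x,step=.04,mg=.015):
    R0,t0,_=fkj(q); w=R.from_matrix(G@R0.T).as_rotvec(); n=int(max(3,np.linalg.norm(w)/step,np.linalg.norm(x-t0)/.012)); mm=9; te=0
    for k in range(n):
        s=(k+1)/n; Rd=R.from_rotvec(w*s).as_matrix()@R0; xd=t0+(x-t0)*s
        for _ in range(2):
            Rm,t,J=fkj(q); e=np.r_[xd-t,rv(Rd@Rm.T)]; free=np.ones(7,bool)
            while True:
                Jf=J[:,free]; dq=np.zeros(7); dq[free]=Jf.T@np.linalg.solve(Jf@Jf.T+1e-5*np.eye(6),e)
                bad=free&(((q+dq<LO+mg)&(dq<0))|((q+dq>HI-mg)&(dq>0)))
                if not bad.any() or free.sum()<=4: break
                free&=~bad
            q=q+dq
        mm=min(mm,np.min(np.minimum(q-LO,HI-q))); te=np.linalg.norm(e)
    return q,mm,te
C=np.array([.6233,.0194,.1163])
def finals(q,elev,yaw):
    G=grot(elev,yaw); z=G[:,2]; out=9; qs=[]
    for x,g in ((C-.08*z,G),(C,G),(C+[0,0,.02],G),(rot15(C+[0,0,.02]),grot(elev,yaw+15)),(rot15(C),grot(elev,yaw+15)),(rot15(C)-.08*grot(elev,yaw+15)[:,2],grot(elev,yaw+15))):
        q,m,te=seg(q,g,x); qs.append(q); out=min(out,m if te<.005 else -1)
        if out<.03: return out,qs
    return out,qs
E
cat > search.py <<'E'
from plan import *
import time
seed=int(sys.argv[1]); rng=np.random.default_rng(seed)
q0=np.array([-1.6906,-.3054,1.5384,2.4260,1.5225,.2764,.1961])
# check sim on 3.2->3.9 data
if seed==0:
    qq=lambda w:R.from_quat(w,scalar_first=True).as_matrix()
    print(np.round(seg(np.array(D[3][0]),qq(D[4][2]),np.array(D[4][1]))[0],2),D[4][0])
best=(0.,)
T=time.time()
# first retreat toward raised pose
while time.time()-T<150:
    q=q0; W=[]; ok=True; L=0
    for k in range(rng.integers(1,4)):
        x=np.array([rng.uniform(.45,.68),rng.uniform(-.3,.3),rng.uniform(.28,.45)]); el=rng.uniform(50,90); ya=rng.uniform(-120,120); ro=rng.uniform(-180,180)
        G=grot(el,ya)@R.from_euler('z',-ro if 0 else rng.uniform(-90,90),degrees=True).as_matrix()
        q1,m,te=seg(q,G,x)
        if te>.01 or (k>0 and m<.05) or q1[1]>1.0: ok=False;break
        W.append((x,G,q1)); q=q1
    if not ok: continue
    el=rng.uniform(45,55); ya=rng.uniform(0,8)
    m,qs=finals(q,el,ya)
    if m>best[0]: best=(m,W,el,ya,qs); 
import pickle; pickle.dump(best,open(f"best{seed}.pkl","wb"))
print(seed,best[0], [np.round(w[2],2).tolist() for w in best[1]] if len(best)>1 else '', best[2:4], np.round(best[4],2).tolist() if len(best)>1 else '')
E
export OMP_NUM_THREADS=1; nproc; for i in 0 1 2 3 4 5; do python3 search.py $i & done; wait
```

```text
1
1 0.02361027563276305 [[-1.44, 0.26, 1.4, 1.65, -0.19, 1.41, -0.77]] (49.5974228574804, 3.4249859211272486) [[0.43, 0.23, -0.58, 2.34, 2.19, 0.18, -0.6]]
2 0.02883023838527471 [[-1.26, -0.13, 1.13, 1.84, 0.64, 1.16, -0.14]] (46.83290913205409, 0.5346397612381404) [[0.02, 0.2, -0.18, 2.4, 2.58, 0.24, -1.1], [0.07, 0.41, -0.23, 2.3, 2.69, 0.36, -1.17], [0.05, 0.36, -0.2, 2.3, 2.65, 0.3, -1.15], [0.64, 0.47, -0.63, 2.23, 3.27, 0.18, -1.27]]
[-1.29 -0.17  1.18  2.42  1.13  0.17  0.53] [-1.292, -0.172, 1.18, 2.418, 1.12, 0.171, 0.538]
0 0.026562953466421013 [[-1.47, -0.21, 1.0, 1.99, 0.6, 0.88, -0.82], [-0.92, 0.61, 1.06, 1.64, 0.16, 1.27, 0.65], [-1.23, 0.64, 1.16, 1.54, -0.55, 1.35, -0.47]] (53.21106121389299, 2.8474250971664956) [[0.54, 0.26, -0.71, 2.28, 1.49, 0.19, 0.1]]
3 0.02644109205980072 [[-0.68, -0.27, 0.25, 2.32, 0.85, 0.85, -0.49], [-0.79, 0.28, 0.22, 1.38, 0.08, 1.58, -0.86]] (50.94175867719163, 4.755654052866904) [[0.59, 0.27, -0.74, 2.31, 1.9, 0.18, -0.26]]
4 0.028539631486546757 [[-1.26, 0.7, 1.25, 1.29, -0.29, 1.66, -1.42]] (50.50350032345081, 4.973454911261586) [[0.61, 0.27, -0.76, 2.31, 1.97, 0.18, -0.32]]
5 0.02788789659143992 [[0.03, 0.52, -1.06, 1.65, 0.65, 1.56, -0.28]] (47.65166105280837, 2.4854143332848846) [[0.79, 0.36, -1.0, 2.35, 2.08, 0.36, -0.43], [0.68, 0.62, -0.94, 2.26, 2.21, 0.54, -0.45], [0.69, 0.55, -0.94, 2.25, 2.15, 0.48, -0.41], [0.89, 0.59, -0.93, 2.2, 2.38, 0.18, -0.25]]
```

```bash
cat > h2.py <<'E'
from plan import *
import pickle
b=pickle.load(open("best5.pkl","rb")); WX,WG=b[1][0][0],b[1][0][1]
E
python3 - <<'E'
from h2 import *
q0=np.array([-1.6906,-.3054,1.5384,2.4260,1.5225,.2764,.1961])
print(WX,WG[:,2],WG[:,1],"rot needed",np.degrees(R.from_matrix(fkj(q0)[0].T@WG).as_rotvec()))
q,m,te=seg(q0,WG,WX); print(np.round(q,2),m,te)
for el in (46,48,50,52,54):
  for ya in (-8,-3,2.5):
   for dy in (0,8,15):
    G=grot(el,ya); z=G[:,2]; p=q; o=[]
    G2=grot(el,ya+dy)
    for x,g in ((C-.08*z,G),(C,G),(C+[0,0,.02],G),(rot15(C+[0,0,.02]),G2),(rot15(C),G2),(rot15(C)-.08*G2[:,2],G2)):
        p,m,te=seg(p,g,x); o.append((round(m,2),round(te,3)))
    print(el,ya,dy,[a for a,_ in o],max(t for _,t in o))
E
```

```text
[0.46309073 0.24913887 0.30132594] [ 0.03000587 -0.35040967 -0.93611576] [ 0.64939438  0.71879165 -0.24824483] rot needed [33.73258353 28.54870276 35.98048066]
[ 0.03  0.52 -1.06  1.65  0.65  1.56 -0.28] 0.024752432190166207 0.0011131106393642647
46 -8 0 [np.float64(0.08), np.float64(0.09), np.float64(0.17), np.float64(0.18), np.float64(0.18), np.float64(0.09)] 0.004
46 -8 8 [np.float64(0.08), np.float64(0.09), np.float64(0.17), np.float64(0.17), np.float64(0.17), np.float64(0.08)] 0.004
46 -8 15 [np.float64(0.08), np.float64(0.09), np.float64(0.17), np.float64(0.17), np.float64(0.18), np.float64(0.1)] 0.004
46 -3 0 [np.float64(0.07), np.float64(0.08), np.float64(0.16), np.float64(0.17), np.float64(0.17), np.float64(0.08)] 0.004
46 -3 8 [np.float64(0.07), np.float64(0.08), np.float64(0.16), np.float64(0.17), np.float64(0.18), np.float64(0.09)] 0.004
46 -3 15 [np.float64(0.07), np.float64(0.08), np.float64(0.16), np.float64(0.14), np.float64(0.16), np.float64(0.05)] 0.004
46 2.5 0 [np.float64(0.07), np.float64(0.08), np.float64(0.16), np.float64(0.17), np.float64(0.18), np.float64(0.0
[... 3982 characters left out ...]
.2), np.float64(0.25), np.float64(0.26), np.float64(0.26), np.float64(0.19)] 0.004
54 -3 8 [np.float64(0.19), np.float64(0.2), np.float64(0.25), np.float64(0.15), np.float64(0.17), np.float64(0.06)] 0.004
54 -3 15 [np.float64(0.19), np.float64(0.2), np.float64(0.25), np.float64(0.03), np.float64(0.04), np.float64(0.04)] 0.004
54 2.5 0 [np.float64(0.18), np.float64(0.19), np.float64(0.25), np.float64(0.21), np.float64(0.22), np.float64(0.11)] 0.004
54 2.5 8 [np.float64(0.18), np.float64(0.19), np.float64(0.25), np.float64(0.08), np.float64(0.09), np.float64(0.02)] 0.005
54 2.5 15 [np.float64(0.18), np.float64(0.19), np.float64(0.25), np.float64(0.02), np.float64(0.03), np.float64(0.03)] 0.004
```

```bash
cat > g.py <<'E'
from h2 import *
from cell import ctrl
def rows(G,x,parts=1):
    o=ctrl.get_obs(); R0=R.from_quat(o["tcp_rot"],scalar_first=True).as_matrix(); t0=o["tool_pos"]; w=R.from_matrix(G@R0.T).as_rotvec()
    a,ta=R0,t0
    print("t",o["time_s"],"pos",np.round(t0,4),"q",np.round(o["joint_positions"],2),"F",np.round(o["wrist_force"],1),"ang",round(np.degrees(np.linalg.norm(w)),1))
    for k in range(parts):
        s=(k+1)/parts; b=R.from_rotvec(w*s).as_matrix()@R0; tb=t0+(x-t0)*s
        print(np.round(a.T@(tb-ta)/.15,3),np.round(R.from_matrix(a.T@b).as_rotvec()/(np.pi/4),3)); a,ta=b,tb
E
python3 -c "
from g import *
rows(WG,WX,2)"
```

```text
t 4.55 pos [0.5478 0.0153 0.2096] q [-1.69 -0.31  1.54  2.43  1.52  0.28  0.2 ] F [-0.3 -0.2  0.3] ang 57.0
[-0.027  0.801 -0.371] [0.375 0.317 0.4  ]
[ 0.317  0.617 -0.547] [0.375 0.317 0.4  ]
```

Call:
{"api": "arm_command", "payload": {"series": [[0,0.13,-0.06,0.06,0.05,0.07,1],[-0.01,0.27,-0.12,0.12,0.1,0.13,1],[-0.01,0.4,-0.18,0.19,0.16,0.2,1],[-0.02,0.53,-0.25,0.25,0.21,0.27,1],[-0.02,0.67,-0.31,0.31,0.26,0.33,1],[-0.03,0.8,-0.37,0.38,0.32,0.4,1],[-0.03,0.8,-0.37,0.38,0.32,0.4,1]]}}

```text
time_s: 5.25
tool_pos: [0.5027, 0.1356, 0.2601]
tcp_rot: [0.211, 0.151, 0.963, -0.074]
wrist_force: [1.4, 0.6, -0.2]
finger_gap: -0.0
gripper_force: 0.0
```

```bash
python3 -c "
from g import *
rows(WG,WX,1)"
```

```text
t 5.25 pos [0.5027 0.1356 0.2601] q [-2.23 -0.31  1.54  2.16  0.89  1.    0.08] F [ 1.4  0.6 -0.2] ang 28.8
[ 0.307  0.607 -0.505] [0.38  0.317 0.405]
```

Call:
{"api": "arm_command", "payload": {"series": [[0.05,0.1,-0.09,0.06,0.05,0.07,1],[0.1,0.2,-0.17,0.13,0.11,0.14,1],[0.15,0.3,-0.26,0.19,0.16,0.2,1],[0.2,0.4,-0.34,0.25,0.21,0.27,1],[0.26,0.51,-0.42,0.32,0.27,0.34,1],[0.31,0.61,-0.51,0.38,0.32,0.4,1],[0.31,0.61,-0.51,0.38,0.32,0.4,1],[0.31,0.61,-0.51,0.38,0.32,0.4,1],[0.31,0.61,-0.51,0.38,0.32,0.4,1]]}}

```text
time_s: 6.15
tool_pos: [0.396, 0.19, 0.3365]
tcp_rot: [0.082, 0.337, 0.926, -0.147]
wrist_force: [-0.3, 0.2, -0.0]
finger_gap: -0.0002
gripper_force: 0.0
```

```bash
python3 -c "
from g import *
rows(WG,WX,1)
o=ctrl.get_obs(); q=np.array(o['joint_positions']); G=grot(50,2.5); x=C-.08*G[:,2]
p,m,te=seg(q,G,x); print('sim pre',np.round(p,2),m,te); p,m,te=seg(p,G,C); print(np.round(p,2),m,te)
rows(G,x,2)"
```

```text
t 6.15 pos [0.396  0.19   0.3365] q [-2.45 -0.31  1.54  1.93  0.54  1.5  -0.19] F [-0.3  0.2 -0. ] ang 1.9
[-0.044  0.629  0.115] [ 0.042  0.001 -0.002]
sim pre [-1.71 -0.3   1.53  2.42  1.55  0.32  0.11] 0.0036007867632835144 0.041961642508915785
[-1.72 -0.3   1.53  2.44  1.63  0.32  0.03] 0.001688214192342219 0.12043457993029479
t 6.15 pos [0.396  0.19   0.3365] q [-2.45 -0.31  1.54  1.93  0.54  1.5  -0.19] F [-0.3  0.2 -0. ] ang 54.2
[-0.659  0.075  0.719] [-0.346 -0.318 -0.377]
[-0.428 -0.303  0.825] [-0.346 -0.318 -0.377]
```

```bash
python3 - <<'E'
from g import *
q=np.array(ctrl.get_obs()["joint_positions"])
for name,A in (("D1",[-.941,.452,-.064,1.434,.029,1.257,.654]),("W",[.03,.52,-1.06,1.65,.65,1.56,-.28]),("mid",[-1.,.5,.4,1.5,.6,1.3,0]),("mid2",[-1.2,.4,.6,1.6,.5,1.4,-.2])):
    A=np.array(A); p=q; print(name)
    for k in range(1,5):
        Rm,t,_=fkj(q+(A-q)*k/4); p,m,te=seg(p,Rm,t)
        print(np.round(t,3),np.round(Rm[:,2],2),np.round(p,2),round(m,3),round(te,4))
E
```

```text
D1
[0.4   0.267 0.423] [ 0.22 -0.21 -0.95] [-2.34 -0.28  1.27  1.81  0.56  1.52 -0.12] 0.014 0.0002
[0.394 0.364 0.438] [ 0.28 -0.16 -0.95] [-1.76  0.78  1.51  1.7  -0.47  1.11  1.01] 0.022 0.0173
[0.394 0.463 0.381] [ 0.21 -0.11 -0.97] [-1.99  0.65  1.52  1.6  -0.46  1.38  1.01] 0.021 0.0002
[0.401 0.544 0.3  ] [-0. -0. -1.] [-1.71  0.7   1.21  1.49 -0.66  1.41  1.2 ] 0.064 0.0007
W
[0.411 0.203 0.432] [ 0.3  -0.39 -0.87] [-2.18 -0.22  1.16  1.87  0.67  1.59 -0.31] 0.033 0.0009
[0.424 0.237 0.417] [ 0.35 -0.51 -0.78] [-2.14  0.24  1.38  1.83  0.43  1.39 -0.02] 0.118 0.0093
[0.445 0.254 0.335] [ 0.23 -0.54 -0.81] [-1.78  0.45  1.16  1.79  0.2   1.32  0.2 ] 0.211 0.0009
[0.464 0.253 0.301] [ 0.03 -0.34 -0.94] [-1.52  0.43  1.05  1.75 -0.05  1.31  0.4 ] 0.407 0.0012
mid
[0.452 0.197 0.427] [ 0.28 -0.34 -0.9 ] [-2.24 -0.2   1.33  1.82  0.64  1.51 -0.22] 0.024 0.0002
[0.503 0.219 0.469] [ 0.41 -0.43 -0.8 ] [-2.36 -0.08  1.51  1.77  0.72  1.48 -0.19] 0.042 0.0229
[0.571 0.24  0.442] [ 0.44 -0.53 -0.73] [-2.36 -0.1   1.51  1.83  0.85  1.49 -0.2 ] 0.042 0.1073
[0.651 0.232 0.349] [ 0.37 -0.59 -0.72] [-2.36 -0.19  1.51  1.92  0.92  1.51 -0.21] 0.042 0.2101
mid2
[0.434 0.188 0.41 ] [ 0.22 -0.35 -0.91] [-2.23 -0.2   1.34  1.85  0.59  1.51 -0.25] 0.029 0.0002
[0.468 0.197 0.447] [ 0.31 -0.43 -0.85] [-2.49 -0.24  1.52  1.77  0.76  1.62 -0.4 ] 0.018 0.0055
[0.512 0.209 0.437] [ 0.33 -0.53 -0.78] [-2.49 -0.25  1.52  1.8   0.85  1.66 -0.46] 0.03 0.0613
[0.568 0.206 0.378] [ 0.27 -0.61 -0.74] [-2.49 -0.26  1.52  1.87  0.87  1.7  -0.52] 0.03 0.148
```

```bash
python3 - <<'E'
from g import *
q=np.array(ctrl.get_obs()["joint_positions"]); A=np.array([.03,.52,-1.06,1.65,.65,1.56,-.28])
Rm,t,_=fkj(q+(A-q)/4); rows(Rm,t,1)
E
```

```text
t 6.15 pos [0.396  0.19   0.3365] q [-2.45 -0.31  1.54  1.93  0.54  1.5  -0.19] F [-0.3  0.2 -0. ] ang 16.4
[-0.182 -0.014 -0.623] [-0.148 -0.309  0.124]
```

Call:
{"api": "arm_command", "payload": {"series": [[-0.05,0,-0.16,-0.04,-0.08,0.03,1],[-0.09,-0.01,-0.31,-0.07,-0.15,0.06,1],[-0.14,-0.01,-0.47,-0.11,-0.23,0.09,1],[-0.18,-0.01,-0.62,-0.15,-0.31,0.12,1],[-0.18,-0.01,-0.62,-0.15,-0.31,0.12,1]]}}

```text
time_s: 6.65
tool_pos: [0.4103, 0.2053, 0.4328]
tcp_rot: [0.221, 0.353, 0.9, -0.127]
wrist_force: [0.4, 0.3, -0.1]
finger_gap: 0.0001
gripper_force: 0.0
```

```bash
cat > search2.py <<'E'
from plan import *
from cell import ctrl
import time,pickle
q0=np.array(ctrl.get_obs()["joint_positions"]); print(np.round(q0,3))
rng=np.random.default_rng(int(sys.argv[1])); best=(-1,); T=time.time(); n=0; MG=float(sys.argv[2]); lim=float(sys.argv[3])
def rw():
    x=np.array([rng.uniform(.42,.7),rng.uniform(-.35,.35),rng.uniform(.28,.5)])
    G=grot(rng.uniform(45,90),rng.uniform(-150,150))@R.from_euler('z',rng.uniform(-120,120),degrees=True).as_matrix(); return x,G
while time.time()-T<lim:
    q=q0; W=[]; ok=True
    for k in range(rng.integers(1,4)):
        if len(best)>1 and rng.random()<.5 and k<len(best[1]):
            x,G=best[1][k][:2]; x=x+rng.normal(0,.02,3); G=G@R.from_rotvec(rng.normal(0,.1,3)).as_matrix()
        else: x,G=rw()
        if x[0]<.45 and x[1]>.3 or x[2]<.27: ok=False;break
        if R.from_matrix(G.T@fkj(q)[0]).magnitude()>2.2: ok=False;break
        q1,m,te=seg(q,G,x,step=.06)
        if te>.01 or m<(MG if k else .01) or q1[1]>1.0: ok=False;break
        W.append((x,G,q1)); q=q1
    if not ok: continue
    n+=1
    el=rng.uniform(46,54); G=grot(el,2.5); G2=grot(el,9); z=G[:,2]; sc=9
    Q=[]
    for x,g in ((C-.08*z,G),(C,G),(C+[0,0,.02],G),(rot15(C+[0,0,.02]),G2)):
        q,m,te=seg(q,g,x,step=.06); sc=min(sc,m if te<.006 else -te); Q.append(q)
        if sc<best[0]: break
    if sc>best[0]: best=(sc,W,el,Q)
pickle.dump(best,open("best.pkl","wb"))
print(n,round(best[0],3),"el",best[2])
for x,G,q in best[1]: print(np.round(x,3),np.round(G[:,2],2),np.round(q,2))
print(np.round(best[3],2))
E
OMP_NUM_THREADS=1 python3 search2.py 0 0.05 240
```

```text
[-2.165 -0.205  1.142  1.867  0.664  1.578 -0.296]
1069 0.189 el 53.717156668715155
[ 0.55  -0.122  0.476] [ 0.84 -0.55 -0.04] [ 0.56 -0.08 -0.81  2.42  2.09  1.01 -2.46]
[ 0.648 -0.179  0.428] [ 0.29 -0.64 -0.71] [ 0.54  0.32 -0.82  1.66  1.06  1.29 -1.7 ]
[0.431 0.207 0.36 ] [-0.08 -0.14 -0.99] [ 0.37  0.34 -1.16  1.68  0.35  1.49 -1.55]
[[ 0.99  0.55 -1.31  2.25  1.58  0.55  0.15]
 [ 0.82  0.74 -1.15  2.19  1.84  0.63 -0.01]
 [ 0.84  0.69 -1.17  2.18  1.76  0.61  0.05]
 [ 0.95  0.7  -1.15  2.15  1.69  0.46  0.31]]
```

```bash
python3 - <<'E'
from g import *
b=pickle.load(open("best.pkl","rb")); x,G,_=b[1][0]
o=ctrl.get_obs(); q=np.array(o["joint_positions"]); R0,t0,_=fkj(q); w=R.from_matrix(G@R0.T).as_rotvec()
p=q
for k in range(1,9):
    s=k/8; p,m,te=seg(p,R.from_rotvec(w*s).as_matrix()@R0,t0+(x-t0)*s); print(np.round(t0+(x-t0)*s,3),np.round(p,2),round(m,3),round(te,4))
rows(G,x,4)
E
```

```text
[0.428 0.164 0.438] [-1.85 -0.27  0.82  1.97  0.79  1.51 -0.48] 0.038 0.0008
[0.445 0.123 0.444] [-1.5  -0.29  0.53  2.07  0.88  1.39 -0.63] 0.016 0.001
[0.463 0.083 0.449] [-1.02 -0.29  0.18  2.16  0.95  1.2  -0.76] 0.015 0.0016
[0.48  0.042 0.454] [-0.55 -0.29 -0.13  2.24  1.06  0.99 -0.95] 0.015 0.0147
[0.498 0.001 0.46 ] [-0.08 -0.29 -0.44  2.31  1.24  0.79 -1.24] 0.015 0.017
[ 0.515 -0.04   0.465] [-0.11 -0.29 -0.34  2.39  1.56  0.8  -1.66] 0.016 0.0018
[ 0.532 -0.081  0.471] [ 0.11 -0.21 -0.47  2.42  1.86  0.86 -2.09] 0.016 0.0023
[ 0.55  -0.122  0.476] [ 0.47 -0.08 -0.74  2.42  2.08  1.02 -2.45] 0.016 0.0016
t 6.65 pos [0.4103 0.2053 0.4328] q [-2.16 -0.21  1.14  1.87  0.66  1.58 -0.3 ] F [ 0.4  0.3 -0.1] ang 99.5
[-0.503 -0.235  0.219] [-0.294 -0.209  0.419]
[-0.522 -0.12   0.263] [-0.294 -0.209  0.419]
[-0.496 -0.02   0.331] [-0.294 -0.209  0.419]
[-0.429  0.048  0.412] [-0.294 -0.209  0.419]
```

Call:
{"api": "arm_command", "payload": {"series": [[-0.13,-0.06,0.05,-0.07,-0.05,0.1,1],[-0.25,-0.12,0.11,-0.15,-0.1,0.21,1],[-0.38,-0.18,0.16,-0.22,-0.16,0.31,1],[-0.5,-0.24,0.22,-0.29,-0.21,0.42,1],[-0.5,-0.24,0.22,-0.29,-0.21,0.42,1]]}}

```text
time_s: 7.15
tool_pos: [0.4446, 0.1153, 0.4405]
tcp_rot: [0.349, 0.462, 0.815, -0.019]
wrist_force: [0.7, -0.6, 0.1]
finger_gap: -0.0003
gripper_force: 0.0
```

Call:
{"api": "arm_command", "payload": {"series": [[-0.1,-0.02,0.05,-0.06,-0.04,0.08,1],[-0.21,-0.05,0.1,-0.12,-0.08,0.17,1],[-0.31,-0.07,0.16,-0.18,-0.13,0.25,1],[-0.42,-0.1,0.21,-0.24,-0.17,0.34,1],[-0.52,-0.12,0.26,-0.29,-0.21,0.42,1],[-0.52,-0.12,0.26,-0.29,-0.21,0.42,1],[-0.52,-0.12,0.26,-0.29,-0.21,0.42,1]]}}

```text
time_s: 7.85
tool_pos: [0.4784, 0.0385, 0.4523]
tcp_rot: [0.462, 0.541, 0.696, 0.094]
wrist_force: [0.2, -0.1, 0.6]
finger_gap: 0.0001
gripper_force: 0.0
```

```bash
python3 - <<'E'
from g import *
b=pickle.load(open("best.pkl","rb")); x,G,_=b[1][0]
rows(G,x,2)
E
OMP_NUM_THREADS=1 python3 search2.py 1 0.04 60
```

```text
t 7.85 pos [0.4784 0.0385 0.4523] q [-0.56 -0.31 -0.12  2.24  1.05  1.01 -0.95] F [ 0.2 -0.1  0.6] ang 50.0
[-0.488 -0.003  0.331] [-0.3   -0.202  0.421]
[-0.419  0.061  0.411] [-0.3   -0.202  0.421]
[-0.565 -0.306 -0.116  2.24   1.053  1.006 -0.947]
461 0.075 el 51.89821734478494
[0.48  0.26  0.435] [ 0.63 -0.19 -0.75] [-0.66 -0.04 -0.27  1.92  0.75  1.11 -1.58]
[ 0.447 -0.008  0.462] [ 0.26 -0.47 -0.85] [-0.51 -0.15  0.04  1.89  0.58  1.41 -0.26]
[[ 0.72  0.32 -0.92  2.29  1.68  0.28 -0.06]
 [ 0.65  0.58 -0.9   2.22  1.98  0.45 -0.25]
 [ 0.65  0.52 -0.89  2.21  1.89  0.4  -0.18]
 [ 0.73  0.51 -0.83  2.18  1.93  0.23 -0.04]]
```

```bash
python3 - <<'E'
from g import *
q0=np.array(ctrl.get_obs()["joint_positions"])
b0=pickle.load(open("best.pkl","rb"))
for nm,W in (("direct",[]),("w2",b0[1]),("ext",[(np.array([.6,.0,.36]),grot(75,2))]),("extR",[(np.array([.62,-.12,.36]),grot(60,-30))]),("extR2",[(np.array([.62,-.15,.4]),grot(60,-60))]),("extL",[(np.array([.58,.12,.36]),grot(60,-30))])):
  for el in (48,51,54):
    q=q0; o=[]
    for x,G,*_ in W: q,m,te=seg(q,G,x); o.append((round(float(m),3),round(float(te),3)))
    G=grot(el,2.5); G2=grot(el,9); z=G[:,2]
    for x,g in ((C-.08*z,G),(C,G),(C+[0,0,.02],G),(rot15(C+[0,0,.02]),G2)):
        q,m,te=seg(q,g,x); o.append((round(float(m),3),round(float(te),3)))
        if x is not None and np.allclose(x,C): qc=q
    print(nm,el,o,np.round(qc,2))
E
```

```text
direct 48 [(0.006, 0.001), (0.066, 0.0), (0.117, 0.0), (0.049, 0.003)] [ 0.17  0.42 -0.32  2.29  2.65  0.32 -1.08]
direct 51 [(0.005, 0.0), (0.053, 0.001), (0.136, 0.001), (0.05, 0.009)] [ 0.46  0.48 -0.66  2.24  2.17  0.35 -0.51]
direct 54 [(0.005, 0.069), (0.019, 0.128), (0.023, 0.113), (0.033, 0.119)] [-1.67 -0.13  1.52  2.42  1.1   0.19  0.47]
w2 48 [(0.02, 0.0), (0.159, 0.001), (0.022, 0.007), (0.084, 0.0), (0.14, 0.0), (0.057, 0.002)] [ 0.29  0.44 -0.45  2.28  2.54  0.35 -0.93]
w2 51 [(0.02, 0.0), (0.159, 0.001), (0.019, 0.003), (0.055, 0.001), (0.139, 0.001), (0.052, 0.009)] [ 0.47  0.49 -0.67  2.24  2.16  0.35 -0.5 ]
w2 54 [(0.02, 0.0), (0.159, 0.001), (0.028, 0.002), (0.027, 0.002), (0.077, 0.001), (0.025, 0.006)] [ 0.42  0.46 -0.61  2.2   1.93  0.28 -0.29]
ext 48 [(0.004, 0.001), (0.038, 0.104), (0.038, 0.149), (0.038, 0.131), (-0.009, 0.124)] [-1.27 -0.08  1.08  2.39  1.16  0.19  0.35]
ext 51 [(0.004, 0.001), (0.028, 0.073), (0.02, 0.002), (0.164, 0.001), (0.025, 0.001)] [ 0.52  0.5  -0.72  2.23  2.13  0.37 -0.45]
ext 54 [(0.004, 0.001), (0.03, 0.047), (0.02, 0.06), (0.02,
[... 545 characters left out ...]
0.39  0.47 -0.57  2.27  2.44  0.38 -0.8 ]
extR2 51 [(0.012, 0.001), (0.02, 0.004), (0.065, 0.001), (0.151, 0.001), (0.018, 0.001)] [ 0.49  0.49 -0.7   2.24  2.14  0.36 -0.48]
extR2 54 [(0.012, 0.001), (0.02, 0.008), (0.026, 0.002), (0.076, 0.001), (0.024, 0.006)] [ 0.42  0.46 -0.61  2.2   1.93  0.28 -0.3 ]
extL 48 [(0.015, 0.001), (0.034, 0.015), (0.089, 0.0), (0.155, 0.0), (0.063, 0.002)] [ 0.34  0.46 -0.52  2.28  2.48  0.36 -0.86]
extL 51 [(0.015, 0.001), (0.043, 0.007), (0.078, 0.0), (0.166, 0.001), (0.026, 0.001)] [ 0.52  0.51 -0.73  2.23  2.12  0.37 -0.45]
extL 54 [(0.015, 0.001), (0.025, 0.018), (0.042, 0.002), (0.096, 0.001), (0.043, 0.006)] [ 0.45  0.47 -0.65  2.2   1.91  0.3  -0.27]
```

```bash
python3 - <<'E'
from g import *
rows(grot(60,-30),np.array([.62,-.12,.36]),2)
E
```

```text
t 7.85 pos [0.4784 0.0385 0.4523] q [-0.56 -0.31 -0.12  2.24  1.05  1.01 -0.95] F [ 0.2 -0.1  0.6] ang 53.2
[-0.271 -0.089  0.718] [ 0.151  0.26  -0.509]
[-0.37  -0.136  0.665] [ 0.151  0.26  -0.509]
```

Call:
{"api": "arm_command", "payload": {"series": [[-0.05,-0.02,0.14,0.03,0.05,-0.1,1],[-0.11,-0.04,0.29,0.06,0.1,-0.2,1],[-0.16,-0.05,0.43,0.09,0.16,-0.31,1],[-0.22,-0.07,0.57,0.12,0.21,-0.41,1],[-0.27,-0.09,0.72,0.15,0.26,-0.51,1],[-0.27,-0.09,0.72,0.15,0.26,-0.51,1]]}}

```text
time_s: 8.45
tool_pos: [0.5512, -0.0403, 0.4064]
tcp_rot: [0.366, 0.406, 0.837, 0.014]
wrist_force: [-0.1, 0.2, 0.3]
finger_gap: 0.0003
gripper_force: 0.0
```

Call:
{"api": "arm_command", "payload": {"series": [[-0.07,-0.03,0.13,0.03,0.05,-0.1,1],[-0.15,-0.05,0.27,0.06,0.1,-0.2,1],[-0.22,-0.08,0.4,0.09,0.16,-0.31,1],[-0.3,-0.11,0.53,0.12,0.21,-0.41,1],[-0.37,-0.14,0.67,0.15,0.26,-0.51,1],[-0.37,-0.14,0.67,0.15,0.26,-0.51,1]]}}

```text
time_s: 9.05
tool_pos: [0.6227, -0.1182, 0.3594]
tcp_rot: [0.251, 0.247, 0.933, -0.067]
wrist_force: [0.5, -0.7, -0.7]
finger_gap: -0.0002
gripper_force: 0.0
```

```bash
python3 - <<'E'
from g import *
q0=np.array(ctrl.get_obs()["joint_positions"])
for el in (46,48,50):
 for ya in (-3,2.5):
    G=grot(el,ya); z=G[:,2]; o=[]; q=q0
    for x,g in ((C-.08*z,G),(C,G),(C+[0,0,.02],G),(rot15(C+[0,0,.02]),grot(el,ya+7))):
        q,m,te=seg(q,g,x); o.append((round(float(m),3),round(float(te),3)))
        if np.allclose(x,C): qc=q
    print(el,ya,o,np.round(qc,2))
G=grot(48,2.5); rows(G,C-.08*G[:,2],2)
E
```

```text
46 -3 [(0.018, 0.008), (0.048, 0.0), (0.132, 0.0), (0.14, 0.002)] [ 0.04  0.42 -0.23  2.31  2.55  0.41 -1.12]
46 2.5 [(0.05, 0.008), (0.077, 0.001), (0.157, 0.0), (0.149, 0.002)] [ 0.57  0.55 -0.78  2.28  2.38  0.5  -0.67]
48 -3 [(0.02, 0.009), (0.075, 0.001), (0.154, 0.001), (0.085, 0.002)] [ 0.07  0.41 -0.26  2.29  2.45  0.36 -1.01]
48 2.5 [(0.024, 0.01), (0.099, 0.0), (0.175, 0.0), (0.086, 0.001)] [ 0.5   0.51 -0.71  2.27  2.33  0.42 -0.65]
50 -3 [(0.025, 0.008), (0.065, 0.001), (0.112, 0.001), (0.035, 0.002)] [ 0.1   0.41 -0.3   2.26  2.31  0.32 -0.86]
50 2.5 [(0.03, 0.009), (0.111, 0.0), (0.196, 0.001), (0.051, 0.001)] [ 0.54  0.52 -0.76  2.24  2.17  0.4  -0.49]
t 9.05 pos [ 0.6227 -0.1182  0.3594] q [-0.58  0.07  0.63  1.91  0.3   0.72  0.91] F [ 0.5 -0.7 -0.7] ang 34.2
[0.632 0.306 0.34 ] [-0.212 -0.129 -0.289]
[0.588 0.388 0.336] [-0.212 -0.129 -0.289]
```

Call:
{"api": "arm_command", "payload": {"series": [[0.1,0.05,0.06,-0.03,-0.02,-0.05,1],[0.21,0.1,0.11,-0.07,-0.04,-0.1,1],[0.32,0.15,0.17,-0.11,-0.06,-0.15,1],[0.42,0.2,0.22,-0.14,-0.09,-0.19,1],[0.53,0.25,0.28,-0.18,-0.11,-0.24,1],[0.63,0.31,0.34,-0.21,-0.13,-0.29,1],[0.63,0.31,0.34,-0.21,-0.13,-0.29,1]]}}

```text
time_s: 9.75
tool_pos: [0.5932, -0.0471, 0.2661]
tcp_rot: [0.307, 0.113, 0.944, -0.029]
wrist_force: [-0.0, -0.1, -0.7]
finger_gap: -0.0001
gripper_force: 0.0
```

```bash
python3 - <<'E'
from g import *
q0=np.array(ctrl.get_obs()["joint_positions"])
for el in (46,48,50):
    ya=2.5
    G=grot(el,ya); z=G[:,2]; o=[]; q=q0
    for x,g in ((C-.08*z,G),(C,G),(C+[0,0,.02],G),(rot15(C+[0,0,.02]),grot(el,ya+7))):
        q,m,te=seg(q,g,x); o.append((round(float(m),3),round(float(te),3)))
        if np.allclose(x,C): qc=q
    print(el,ya,o,np.round(qc,2))
G=grot(48,2.5); rows(G,C-.08*G[:,2],1)
E
```

```text
46 2.5 [(0.047, 0.01), (0.078, 0.001), (0.158, 0.0), (0.153, 0.002)] [ 0.58  0.56 -0.8   2.28  2.37  0.5  -0.65]
48 2.5 [(0.047, 0.011), (0.102, 0.0), (0.177, 0.0), (0.099, 0.001)] [ 0.55  0.53 -0.77  2.26  2.29  0.45 -0.59]
50 2.5 [(0.028, 0.008), (0.107, 0.0), (0.192, 0.001), (0.048, 0.001)] [ 0.54  0.52 -0.75  2.24  2.18  0.4  -0.5 ]
t 9.75 pos [ 0.5932 -0.0471  0.2661] q [-0.62  0.04  0.58  2.21  0.43  0.31  0.91] F [-0.  -0.1 -0.7] ang 17.0
[0.56  0.371 0.345] [-0.208 -0.131 -0.287]
```

Call:
{"api": "arm_command", "payload": {"series": [[0.07,0.05,0.04,-0.03,-0.02,-0.04,1],[0.14,0.09,0.09,-0.05,-0.03,-0.07,1],[0.21,0.14,0.13,-0.08,-0.05,-0.11,1],[0.28,0.19,0.17,-0.1,-0.07,-0.14,1],[0.35,0.23,0.22,-0.13,-0.08,-0.18,1],[0.42,0.28,0.26,-0.16,-0.1,-0.22,1],[0.49,0.32,0.3,-0.18,-0.11,-0.25,1],[0.56,0.37,0.35,-0.21,-0.13,-0.29,1],[0.56,0.37,0.35,-0.21,-0.13,-0.29,1],[0.56,0.37,0.35,-0.21,-0.13,-0.29,1]]}}

```text
time_s: 10.75
tool_pos: [0.5772, -0.0049, 0.186]
tcp_rot: [0.352, -0.002, 0.936, -0.016]
wrist_force: [-0.7, 0.2, -0.6]
finger_gap: -0.0
gripper_force: 0.0
```

```bash
python3 - <<'E'
from g import *
q0=np.array(ctrl.get_obs()["joint_positions"])
for el in (46,48,50):
  for ya in (2.5,):
    G=grot(el,ya); z=G[:,2]; o=[]; q=q0
    for x,g in ((C-.08*z,G),(C,G),(C+[0,0,.02],G),(rot15(C+[0,0,.02]),grot(el,ya+7))):
        q,m,te=seg(q,g,x); o.append((round(float(m),3),round(float(te),3)))
        if np.allclose(x,C): qc=q
    print(el,ya,o,np.round(qc,2))
G=grot(48,2.5); rows(G,C-.08*G[:,2],1)
E
```

```text
46 2.5 [(0.054, 0.005), (0.067, 0.0), (0.148, 0.0), (0.118, 0.002)] [ 0.4   0.48 -0.59  2.29  2.52  0.43 -0.87]
48 2.5 [(0.053, 0.002), (0.092, 0.0), (0.167, 0.0), (0.063, 0.002)] [ 0.38  0.47 -0.56  2.27  2.44  0.37 -0.8 ]
50 2.5 [(0.02, 0.002), (0.053, 0.0), (0.126, 0.001), (0.015, 0.002)] [ 0.4   0.46 -0.58  2.25  2.3   0.33 -0.66]
t 10.75 pos [ 0.5772 -0.0049  0.186 ] q [ 0.25  0.2  -0.39  2.34  2.11  0.2  -0.58] F [-0.7  0.2 -0.6] ang 3.6
[0.08  0.148 0.014] [-0.074 -0.018 -0.023]
```

```bash
python3 - <<'E'
from g import *
G=grot(47,2.5); rows(G,C-.07*G[:,2],1); rows(G,C-.045*G[:,2],1)
E
```

```text
t 10.75 pos [ 0.5772 -0.0049  0.186 ] q [ 0.25  0.2  -0.39  2.34  2.11  0.2  -0.58] F [-0.7  0.2 -0.6] ang 3.9
[0.087 0.152 0.081] [-0.075 -0.04  -0.022]
t 10.75 pos [ 0.5772 -0.0049  0.186 ] q [ 0.25  0.2  -0.39  2.34  2.11  0.2  -0.58] F [-0.7  0.2 -0.6] ang 3.9
[0.082 0.162 0.247] [-0.075 -0.04  -0.022]
```

Call:
{"api": "arm_command", "payload": {"series": [[0.04,0.08,0.03,-0.04,-0.02,-0.01,1],[0.09,0.15,0.06,-0.08,-0.04,-0.02,1],[0.09,0.15,0.08,-0.08,-0.04,-0.02,1],[0.09,0.15,0.08,-0.08,-0.04,-0.02,1]]}}

```text
time_s: 11.15
tool_pos: [0.5746, 0.0156, 0.1662]
tcp_rot: [0.365, -0.019, 0.931, 0.01]
wrist_force: [-0.0, 0.3, -0.0]
finger_gap: -0.0001
gripper_force: 0.0
```

```bash
python3 - <<'E'
from g import *
from h import cams,cv2
G=grot(47,2.5); rows(G,C-.04*G[:,2],1); rows(G,C,1)
p=cams.get_image("wrist"); cv2.imwrite("pics/w4.png",p["pixels"])
E
```

```text
t 11.15 pos [0.5746 0.0156 0.1662] q [ 0.44  0.28 -0.6   2.36  2.44  0.27 -0.86] F [-0.   0.3 -0. ] ang 0.3
[-0.012  0.011  0.199] [ 0.003 -0.005 -0.005]
t 11.15 pos [0.5746 0.0156 0.1662] q [ 0.44  0.28 -0.6   2.36  2.44  0.27 -0.86] F [-0.   0.3 -0. ] ang 0.3
[-0.013  0.01   0.465] [ 0.003 -0.005 -0.005]
```

View pics/w4.png

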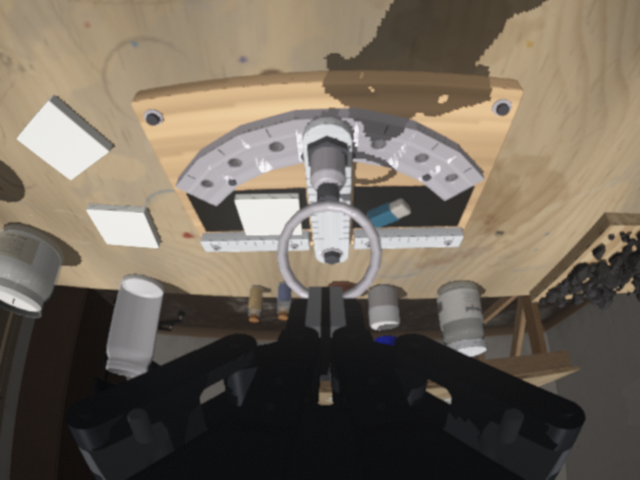

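The ring is centred on the finger axis, at (329,250) against a finger line of about column 325, and the tile and eraser haven't moved. Now inserting in steps while watching the force.

Call:
{"api": "arm_command", "payload": {"series": [[-0.01,0.01,0.07,0,0,0,1],[-0.01,0.01,0.14,0,0,0,1],[-0.01,0.01,0.21,0,0,0,1],[-0.01,0.01,0.28,0,0,0,1],[-0.01,0.01,0.28,0,0,0,1]]}}

```text
time_s: 11.7
tool_pos: [0.6037, 0.0195, 0.1348]
tcp_rot: [0.364, -0.02, 0.931, 0.01]
wrist_force: [-0.8, -0.0, -0.3]
finger_gap: 0.0
gripper_force: 0.0
```

Call:
{"api": "arm_command", "payload": {"series": [[0,0,0.05,0,0,0,1],[0,0,0.1,0,0,0,1],[0,0,0.15,0,0,0,1],[0,0,0.18,0,0,0,1],[0,0,0.18,0,0,0,1]]}}

```text
time_s: 12.2
tool_pos: [0.6212, 0.02, 0.1151]
tcp_rot: [0.364, -0.02, 0.931, 0.01]
wrist_force: [-0.2, 0.1, 0.4]
finger_gap: -0.0001
gripper_force: 0.0
```

```bash
python3 - <<'E'
from g import *
from h import cams,cv2
G=grot(47,2.5); rows(G,C,1); rows(G,C+[0,0,.01],1)
for n in("scene","side"):
    q=cams.get_image(n); m=((slice(150,270),slice(220,380)) if n=="scene" else (slice(150,270),slice(240,400)))
    cv2.imwrite(f"pics/{n}5.png",cv2.resize(q["pixels"][m],None,fx=4,fy=4,interpolation=cv2.INTER_CUBIC))
E
python3 -c "
import cv2,numpy as np
a=[cv2.imread(f'pics/{n}5.png') for n in('scene','side')]
cv2.imwrite('pics/both5.png',cv2.resize(np.vstack([x[60:420] for x in a]),(533,600)))"
```

```text
t 12.2 pos [0.6212 0.02   0.1151] q [ 0.4   0.47 -0.58  2.29  2.48  0.39 -0.84] F [-0.2  0.1  0.4] ang 0.5
[-0.016 -0.004  0.004] [ 0.005 -0.008 -0.004]
t 12.2 pos [0.6212 0.02   0.1151] q [ 0.4   0.47 -0.58  2.29  2.48  0.39 -0.84] F [-0.2  0.1  0.4] ang 0.5
[-0.061 -0.004 -0.045] [ 0.005 -0.008 -0.004]
```

View pics/both5.png

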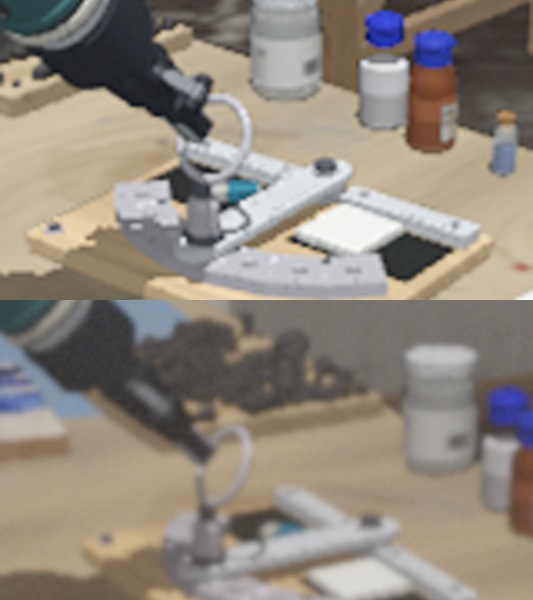

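In both views the fingertips end at about (205,135) and (210,455), near the middle of the ring. I'll check by projecting the TCP, the tip and the ring into the scene picture.

```bash
python3 - <<'E'
from h import *
from ik import grot
o=ctrl.get_obs(); R0=R.from_quat(o["tcp_rot"],scalar_first=True).as_matrix(); T=o["tool_pos"]; C=np.array([.6233,.0194,.1163])
print(o["time_s"])
p=cams.get_image("scene"); A=pts(p,np.ones((480,640),bool))
d=(A-T)@R0   # tool frame
k=(abs(d[:,0])<.03)&(abs(d[:,1])<.03)&(d[:,2]>-.06)&(d[:,2]<.06)
for z0 in np.arange(-.05,.045,.006):
    s=d[k&(d[:,2]>=z0)&(d[:,2]<z0+.006)]
    if len(s): print(round(z0,3),len(s),"x",np.round([s[:,0].min(),s[:,0].max()],3),"y",np.round([s[:,1].min(),s[:,1].max()],3))
im=cv2.resize(p["pixels"][160:260,230:350],None,fx=6,fy=6,interpolation=cv2.INTER_CUBIC)
def pr(X,c,r=3):
    q=rot(p).T@(X-p["eye"]); u=(q[0]/q[2]*p["fx"]+p["cx"]-230+.5)*6; v=(q[1]/q[2]*p["fy"]+p["cy"]-160+.5)*6; cv2.circle(im,(int(u),int(v)),r,c,-1)
pr(T,(0,0,255)); pr(T+.017*R0[:,2],(0,255,0)); pr(T+.03*R0[:,2],(0,255,255))
yw=np.radians(5.3); b=np.array([np.cos(yw),np.sin(yw),0]); u=.5*b+[0,0,.866]; l=np.array([-b[1],b[0],0])
for a in np.linspace(0,2*np.pi,24): pr(C+.0305*(np.cos(a)*u+np.sin(a)*l),(255,0,0),2)
cv2.imwrite("pics/s6.png",im)
E
```

```text
12.3
-0.05 4 x [0.011 0.012] y [-0.007  0.007]
-0.044 13 x [-0.006  0.012] y [-0.016  0.002]
-0.038 19 x [-0.006  0.012] y [-0.016  0.009]
-0.032 13 x [-0.006  0.012] y [-0.015  0.003]
-0.026 14 x [-0.005  0.012] y [-0.014  0.004]
-0.02 5 x [-0.008  0.012] y [-0.008 -0.002]
-0.014 19 x [-0.03  -0.015] y [-0.03   0.015]
-0.008 31 x [-0.029 -0.007] y [-0.029  0.021]
-0.002 18 x [-0.009  0.025] y [-0.03   0.028]
0.004 59 x [0.008 0.03 ] y [-0.03   0.028]
0.01 4 x [0.014 0.029] y [-0.026 -0.008]
```

View pics/s6.png

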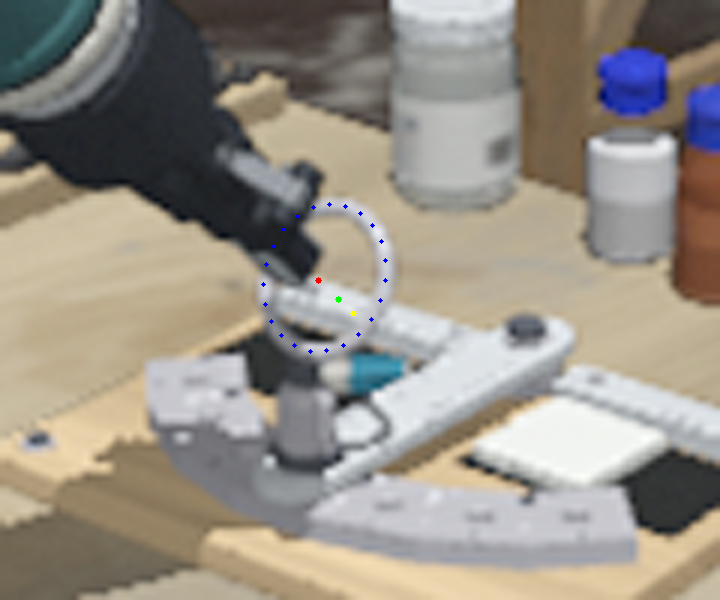

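The dark fingertip at (312,272) ends short of the projected TCP at (318,280). I'll check where the tips are with the wrist camera's range.

```bash
python3 - <<'E'
from h import *
o=ctrl.get_obs(); R0=R.from_quat(o["tcp_rot"],scalar_first=True).as_matrix(); T=o["tool_pos"]
p=cams.get_image("wrist"); Rc=rot(p)
print("cam in tool",np.round(R0.T@(p["eye"]-T),4),"axis",np.round(R0.T@Rc[:,2],3),"f",p["fx"],p["cx"],p["cy"])
def proj(Xt):
    q=Rc.T@(T+R0@np.array(Xt)-p["eye"]); th=np.arctan2(np.hypot(q[0],q[1]),q[2]); f=p["fx"]*th/np.hypot(q[0],q[1]); return np.round([p["cy"]+q[1]*f,p["cx"]+q[0]*f],0)
for z in (-.05,-.03,-.018,-.01,0,.01,.017,.03): print(z,"x=+11 face",proj([.011,0,z]),"axis",proj([0,0,z]))
rz=p["range_z"]
r,c=np.mgrid[:480,:640]; x=c-p["cx"]; y=r-p["cy"]; rr=np.hypot(x,y)+1e-9; th=rr/p["fx"]; t=np.tan(th)/rr
P=np.dstack([x*t*rz,y*t*rz,rz])@Rc.T+p["eye"]; d=(P-T)@R0
for row in range(240,420,8): print(row,[ (np.round(d[row,cc]*1000).astype(int).tolist() if rz[row,cc]>0 else None) for cc in (316,325,334)])
E
```

```text
cam in tool [ 0.0696 -0.0004 -0.1572] axis [-0.272 -0.001  0.962] f 371.64829954431775 325.09698777628154 241.2137050029702
-0.05 x=+11 face [325. 327.] axis [353. 327.]
-0.03 x=+11 face [300. 327.] axis [325. 327.]
-0.018 x=+11 face [287. 327.] axis [311. 326.]
-0.01 x=+11 face [280. 326.] axis [303. 326.]
0 x=+11 face [272. 326.] axis [294. 326.]
0.01 x=+11 face [264. 326.] axis [286. 326.]
0.017 x=+11 face [260. 326.] axis [280. 326.]
0.03 x=+11 face [252. 326.] axis [271. 326.]
240 [[24, -5, 7], [-3, -1, 105], [24, 3, 7]]
248 [[-13, -8, 115], [-13, -1, 115], [-12, 6, 115]]
256 [[-22, -8, 124], [-22, -1, 123], [-22, 6, 123]]
264 [[-32, -8, 132], [-31, -1, 132], [-31, 7, 132]]
272 [[-42, -9, 142], [-42, -1, 140], [-41, 7, 140]]
280 [[-54, -9, 154], [-49, -1, 139], [-48, 7, 139]]
288 [[11, -4, -20], [12, -1, -20], [11, 3, -20]]
296 [[12, -4, -29], [12, -1, -28], [12, 3, -29]]
304 [[12, -4, -36], [12, -1, -36], [12, 3, -36]]
312 [[12, -4, -42], [12, -1, -42], [12, 3, -42]]
320 [[12, -4, -49], [12, -1, -48], [12, 2, -48]]
328 [[11, -3, -53], [12, -1, -53], [11, 2, -52]]
336 [[13, -3, -60], [8, -1, -52], [13, 2, -60]]
344 [[12, -3, -64], [5, -1, -52], [13, 2, -65]]
352 [[12, -3, -68], [2, -1, -52], [12, 2, -67]]
360 [[9, -3, -67], [-1, -1, -53], [9, 2, -67]]
368 [[3, -3, -63], [-5, -1, -52], [2, 2, -62]]
376 [[-1, -3, -62], [-8, -1, -52], [-1, 2, -62]]
384 [[-4, -3, -62], [-933, -2, 1137], [-3, 2, -63]]
392 [[-7, -3, -63], [-958, -2, 1112], [-6, 2, -63]]
400 [[-7, -3, -67], [-971, -2, 1072], [-6, 2, -68]]
408 [[11, -3, -91], [11, -1, -91], [12, 2, -92]]
416 [[11, -3, -93], [11, -1, -94], [12, 1, -94]]
```

Both cameras agree that the real fingertips end 18 mm behind the reported TCP, so I insert about 36 mm further.

```bash
python3 - <<'E'
from g import *
G=grot(47,2.5); z=G[:,2]; T=C+.035*z
q=np.array(ctrl.get_obs()["joint_positions"])
for dy in (0,8,15):
    p=q; o=[]
    for x,g in ((T,G),(T+[0,0,.03],G),(rot15(T+[0,0,.03]),grot(47,2.5+dy)),(rot15(T),grot(47,2.5+dy)),(rot15(T)-.12*grot(47,2.5+dy)[:,2],grot(47,2.5+dy))):
        p,m,te=seg(p,g,x); o.append((round(float(m),3),round(float(te),3)))
    print(dy,o)
rows(G,T)
E
```

```text
0 [(0.17, 0.0), (0.205, 0.001), (0.185, 0.0), (0.211, 0.0), (0.07, 0.001)]
8 [(0.17, 0.0), (0.205, 0.001), (0.105, 0.002), (0.13, 0.0), (0.021, 0.009)]
15 [(0.17, 0.0), (0.205, 0.001), (0.026, 0.002), (0.048, 0.0), (0.016, 0.002)]
t 12.4 pos [0.6209 0.02   0.1159] q [ 0.4   0.47 -0.58  2.29  2.48  0.39 -0.84] F [-1.1 -0.6 -0.9] ang 0.4
[-0.015 -0.005  0.242] [ 0.005 -0.007 -0.003]
```

Call:
{"api": "arm_command", "payload": {"series": [[-0.01,0,0.06,0,0,0,1],[-0.01,0,0.12,0,0,0,1],[-0.02,-0.01,0.18,0,0,0,1],[-0.02,-0.01,0.24,0,0,0,1],[-0.02,-0.01,0.24,0,0,0,1]]}}

```text
time_s: 12.9
tool_pos: [0.6481, 0.0197, 0.0901]
tcp_rot: [0.363, -0.019, 0.931, 0.011]
wrist_force: [-0.2, 0.6, -0.7]
finger_gap: -0.0001
gripper_force: 0.0
```

```bash
cat >> h.py <<'E'
def state(C0, ys=0.0):
    """ring fit in scene + side, tracking centre and yaw about pivot"""
    out=[]
    for n in ("scene","side"):
        p=cams.get_image(n); A=pts(p,np.ones((480,640),bool)); 
        o=ctrl.get_obs(); R0=R.from_quat(o["tcp_rot"],scalar_first=True).as_matrix()
        d=(A-o["tool_pos"])@R0; fing=(abs(d[:,0])<.014)&(abs(d[:,1])<.018)&(d[:,2]<-.014)
        A=A[~fing]
        def circ(v):  # v: swing angle (joint), lift
            a=-v[0]; c=PIV+R.from_rotvec([0,0,a]).as_matrix()@(C-PIV)+[0,0,v[1]]; return c,YAW+a
        def f(v):
            c,y=circ(v); b=np.array([np.cos(y),np.sin(y),0]); nrm=-b*np.cos(np.pi/6)+np.array([0,0,.5])
            dd=A2-c; h=dd@nrm; q=np.linalg.norm(dd-np.outer(h,nrm),axis=1); return np.minimum(np.abs(np.hypot(q-.0305,h)-.0035),.01)
        from scipy.optimize import minimize
        c,_=circ(C0); k=np.linalg.norm(A-c,axis=1)<.045; k&=A[:,2]>.085; A2=A[k]
        best=min(((f((a,l)).sum(),a,l) for a in np.arange(C0[0]-.12,C0[0]+.121,.01) for l in np.arange(-.004,.021,.001)))
        out.append((n,len(A2),round(best[1],3),round(best[2],4),round(best[0]/max(1,len(A2)),4)))
    print(out)
E
python3 - <<'E'
from h import *
state((0,0))
from g import *
rows(grot(47,2.5),C+.035*grot(47,2.5)[:,2]+[0,0,.01])
E
```

```text
[('scene', 151, np.float64(0.01), np.float64(0.0), np.float64(0.0018)), ('side', 143, np.float64(-0.01), np.float64(0.002), np.float64(0.0023))]
t 13.0 pos [0.6475 0.02   0.0907] q [ 0.38  0.56 -0.56  2.23  2.51  0.43 -0.83] F [-0.  -0.5 -0.7] ang 0.5
[-0.044  0.003 -0.05 ] [ 0.006 -0.008 -0.004]
```

Call:
{"api": "arm_command", "payload": {"series": [[-0.02,0,0,0,0,0,1],[-0.04,0,0,0,0,0,1],[-0.055,0,0,0,0,0,1],[-0.055,0,0,0,0,0,1]]}}

```text
time_s: 13.4
tool_pos: [0.6543, 0.0201, 0.0978]
tcp_rot: [0.365, -0.02, 0.931, 0.01]
wrist_force: [-0.5, 0.3, 0.1]
finger_gap: 0.0002
gripper_force: 0.0
```

Call:
{"api": "arm_command", "payload": {"series": [[-0.01,0,0,0,0,0,1],[-0.02,0,0,0,0,0,1],[-0.02,0,0,0,0,0,1]]}}

```text
time_s: 13.7
tool_pos: [0.6561, 0.0201, 0.0993]
tcp_rot: [0.364, -0.02, 0.931, 0.01]
wrist_force: [-0.2, 0.5, 0.6]
finger_gap: 0.0002
gripper_force: 0.0
```

Call:
{"api": "arm_command", "payload": {"series": [[-0.01,0,0,0,0,0,1],[-0.02,0,0,0,0,0,1],[-0.02,0,0,0,0,0,1]]}}

```text
time_s: 14.0
tool_pos: [0.6577, 0.0203, 0.1006]
tcp_rot: [0.363, -0.02, 0.931, 0.01]
wrist_force: [-0.9, -0.0, -0.4]
finger_gap: 0.0001
gripper_force: 0.6
```

Call:
{"api": "arm_command", "payload": {"series": [[-0.01,0,-0.01,0,0,0,1],[-0.02,0,-0.02,0,0,0,1],[-0.02,0,-0.02,0,0,0,1]]}}

```text
time_s: 14.3
tool_pos: [0.6568, 0.0205, 0.1041]
tcp_rot: [0.362, -0.02, 0.932, 0.011]
wrist_force: [-2.8, -0.4, -6.2]
finger_gap: -0.0002
gripper_force: 3.2
```

Call:
{"api": "arm_command", "payload": {"series": [[-0.01,0,-0.01,0,0,0,1],[-0.02,0,-0.02,0,0,0,1],[-0.02,0,-0.02,0,0,0,1]]}}

```text
time_s: 14.6
tool_pos: [0.657, 0.0205, 0.1086]
tcp_rot: [0.363, -0.02, 0.932, 0.011]
wrist_force: [-5.5, 0.6, -6.0]
finger_gap: -0.0004
gripper_force: 4.4
```

Call:
{"api": "arm_command", "payload": {"series": [[-0.01,0,-0.01,0,0,0,1],[-0.02,0,-0.02,0,0,0,1],[-0.02,0,-0.02,0,0,0,1]]}}

```text
time_s: 14.9
tool_pos: [0.657, 0.0205, 0.1127]
tcp_rot: [0.362, -0.02, 0.932, 0.011]
wrist_force: [-5.8, 0.4, -7.2]
finger_gap: -0.0
gripper_force: 4.6
```

Call:
{"api": "arm_command", "payload": {"series": [[-0.01,0,-0.01,0,0,0,1],[-0.02,0,-0.022,0,0,0,1],[-0.02,0,-0.022,0,0,0,1]]}}

```text
time_s: 15.2
tool_pos: [0.6569, 0.0205, 0.1171]
tcp_rot: [0.362, -0.02, 0.932, 0.011]
wrist_force: [-5.5, 1.2, -8.0]
finger_gap: -0.0001
gripper_force: 4.7
```

```bash
python3 - <<'E'
from h import *
state((0,0.012))
o=ctrl.get_obs(); print(o["time_s"],o["tool_pos"],o["wrist_force"],np.round(o["joint_positions"],2))
E
```

```text
[('scene', 185, np.float64(0.01), np.float64(0.014), np.float64(0.0024)), ('side', 150, np.float64(-0.01), np.float64(0.014), np.float64(0.0027))]
15.3 [0.65693927 0.02053046 0.11696688] [-4.76532634 -0.04670134 -8.47804236] [ 0.35  0.5  -0.52  2.21  2.44  0.35 -0.79]
```

The pin is up about 13–14 mm with a spring force of about 8 N. Next I compute the swing.

```bash
cat > sw.py <<'E'
from g import *
def swing(angs,contact,ratio=.5,dz=0):
    o=ctrl.get_obs(); R0=R.from_quat(o["tcp_rot"],scalar_first=True).as_matrix(); T=o["tool_pos"]; P=np.array([.755,.030,0])
    for a in angs:
        A=R.from_rotvec([0,0,np.radians(a)]).as_matrix(); B=R.from_rotvec([0,0,np.radians(a*ratio)]).as_matrix()
        c=np.array([*contact,T[2]]); x=P+A@(c-P)+B@(T-c)+[0,0,dz]
        print(a,np.round(R0.T@(x-T)/.15,3),np.round(rv(R0.T@B@R0)/(np.pi/4),3),np.round(x,4))
E
python3 -c "
from sw import *
swing((1,2,3,4,5,6,8,10,12,13,14,15),(.6385,.0208))"
```

```text
1 [-0.001 -0.013  0.   ] [-0.008  0.    -0.008] [0.6571 0.0187 0.117 ]
2 [-0.001 -0.025  0.001] [-0.015  0.    -0.016] [0.6573 0.0168 0.117 ]
3 [-0.002 -0.037  0.002] [-0.023  0.    -0.025] [0.6576 0.0149 0.117 ]
4 [-0.003 -0.05   0.002] [-0.03   0.    -0.033] [0.6579 0.0131 0.117 ]
5 [-0.004 -0.062  0.003] [-0.038  0.    -0.041] [0.6582 0.0112 0.117 ]
6 [-0.006 -0.075  0.005] [-0.045  0.    -0.049] [0.6585 0.0094 0.117 ]
8 [-0.009 -0.1    0.007] [-0.06   0.    -0.066] [0.6593 0.0057 0.117 ]
10 [-0.013 -0.124  0.011] [-0.075  0.001 -0.082] [0.6603 0.002  0.117 ]
12 [-0.017 -0.148  0.015] [-0.09   0.001 -0.098] [ 0.6613 -0.0016  0.117 ]
13 [-0.02  -0.161  0.017] [-0.098  0.001 -0.106] [ 0.6619 -0.0034  0.117 ]
14 [-0.022 -0.173  0.019] [-0.105  0.001 -0.115] [ 0.6625 -0.0051  0.117 ]
15 [-0.025 -0.185  0.022] [-0.113  0.001 -0.123] [ 0.6632 -0.0069  0.117 ]
```

Call:
{"api": "arm_command", "payload": {"series": [[-0.001,-0.013,0,-0.008,0,-0.008,1],[-0.001,-0.025,0.001,-0.015,0,-0.016,1],[-0.002,-0.037,0.002,-0.023,0,-0.025,1],[-0.003,-0.05,0.002,-0.03,0,-0.033,1],[-0.004,-0.062,0.003,-0.038,0,-0.041,1],[-0.006,-0.075,0.005,-0.045,0,-0.049,1],[-0.008,-0.087,0.006,-0.053,0,-0.057,1],[-0.009,-0.1,0.007,-0.06,0,-0.066,1],[-0.009,-0.1,0.007,-0.06,0,-0.066,1]]}}

```text
time_s: 16.2
tool_pos: [0.6596, 0.0047, 0.117]
tcp_rot: [0.362, -0.052, 0.93, 0.023]
wrist_force: [-4.9, 0.5, -8.6]
finger_gap: -0.0003
gripper_force: 4.8
```

```bash
python3 - <<'E'
from h import *
state((-0.13,0.012))
o=ctrl.get_obs(); print(o["time_s"],o["tool_pos"],o["wrist_force"],np.round(o["joint_positions"],2))
E
```

```text
[('scene', 198, np.float64(-0.15), np.float64(0.013), np.float64(0.0024)), ('side', 161, np.float64(-0.15), np.float64(0.015), np.float64(0.0026))]
16.3 [0.65956941 0.00475639 0.11710308] [-4.80002595 -1.01389703 -7.88511332] [ 0.47  0.52 -0.58  2.19  2.57  0.29 -0.79]
```

```bash
python3 -c "
from sw import *
P=np.array([.755,.030,0]); c=P+R.from_rotvec([0,0,np.radians(8.5)]).as_matrix()@(np.array([.6385,.0208,0])-P)
print(c); swing((1,2,3,4,5,6),c[:2])"
```

```text
[0.6411395  0.00368126 0.        ]
1 [-0.001 -0.012  0.001] [-0.008  0.    -0.008] [0.66   0.0029 0.1171]
2 [-0.003 -0.025  0.002] [-0.015  0.    -0.016] [0.6605 0.0011 0.1171]
3 [-0.004 -0.037  0.004] [-0.023  0.    -0.025] [ 0.6611 -0.0007  0.1171]
4 [-0.006 -0.049  0.005] [-0.03   0.    -0.033] [ 0.6616 -0.0025  0.1171]
5 [-0.008 -0.062  0.007] [-0.038  0.    -0.041] [ 0.6622 -0.0043  0.1171]
6 [-0.01  -0.074  0.009] [-0.045  0.    -0.049] [ 0.6629 -0.006   0.1171]
```

Call:
{"api": "arm_command", "payload": {"series": [[-0.001,-0.012,0.001,-0.008,0,-0.008,1],[-0.003,-0.025,0.002,-0.015,0,-0.016,1],[-0.004,-0.037,0.004,-0.023,0,-0.025,1],[-0.006,-0.049,0.005,-0.03,0,-0.033,1],[-0.008,-0.062,0.007,-0.038,0,-0.041,1],[-0.01,-0.074,0.009,-0.045,0,-0.049,1],[-0.01,-0.074,0.009,-0.045,0,-0.049,1]]}}

```text
time_s: 17.0
tool_pos: [0.6628, -0.0065, 0.1169]
tcp_rot: [0.361, -0.077, 0.929, 0.032]
wrist_force: [-4.9, -1.0, -7.8]
finger_gap: 0.0004
gripper_force: 4.7
```

```bash
python3 - <<'E'
from h import *
state((-0.25,0.012)); state((-.25,.012))
o=ctrl.get_obs(); print(o["time_s"],o["tool_pos"],o["wrist_force"],np.round(o["joint_positions"],2))
R0=R.from_quat(o["tcp_rot"],scalar_first=True).as_matrix(); print("down 1mm",np.round(R0.T@[0,0,-.001]/.15,4), "tangent 1mm", np.round(R0.T@np.array([np.sin(.35),-np.cos(.35),0])*.001/.15,4))
E
```

```text
[('scene', 203, np.float64(-0.24), np.float64(0.014), np.float64(0.0025)), ('side', 175, np.float64(-0.26), np.float64(0.015), np.float64(0.0029))]
[('scene', 200, np.float64(-0.25), np.float64(0.013), np.float64(0.0025)), ('side', 171, np.float64(-0.26), np.float64(0.015), np.float64(0.0027))]
17.2 [ 0.66277037 -0.00646459  0.11694233] [-6.30331154 -1.51970785 -8.34647039] [ 0.55  0.54 -0.63  2.18  2.66  0.25 -0.78]
down 1mm [ 0.0045 -0.      0.0049] tangent 1mm [-0.0009 -0.0066  0.0008]
```

Call:
{"api": "arm_command", "payload": {"series": [[0.009,0,0.01,0,0,0,1],[0.018,0,0.02,0,0,0,1],[0.018,0,0.02,0,0,0,1]]}}

```text
time_s: 17.5
tool_pos: [0.6629, -0.0065, 0.1128]
tcp_rot: [0.361, -0.076, 0.929, 0.032]
wrist_force: [-6.4, -1.6, -8.6]
finger_gap: -0.0002
gripper_force: 4.8
```

Call:
{"api": "arm_command", "payload": {"series": [[0.005,0,0.005,0,0,0,1],[0.009,0,0.01,0,0,0,1],[0.009,0,0.01,0,0,0,1]]}}

```text
time_s: 17.8
tool_pos: [0.6629, -0.0065, 0.111]
tcp_rot: [0.362, -0.076, 0.929, 0.032]
wrist_force: [-6.5, -1.5, -7.0]
finger_gap: -0.0002
gripper_force: 4.8
```

Call:
{"api": "arm_command", "payload": {"series": [[0.009,0,0.01,0,0,0,1],[0.018,0,0.02,0,0,0,1],[0.018,0,0.02,0,0,0,1]]}}

```text
time_s: 18.1
tool_pos: [0.6632, -0.0074, 0.1069]
tcp_rot: [0.362, -0.076, 0.929, 0.031]
wrist_force: [-6.2, -2.5, -6.9]
finger_gap: 0.0001
gripper_force: 5.0
```

Call:
{"api": "arm_command", "payload": {"series": [[0.009,0,0.01,0,0,0,1],[0.018,0,0.02,0,0,0,1],[0.018,0,0.02,0,0,0,1]]}}

```text
time_s: 18.4
tool_pos: [0.6632, -0.0074, 0.1029]
tcp_rot: [0.362, -0.076, 0.929, 0.031]
wrist_force: [-6.4, -2.7, -6.9]
finger_gap: -0.0003
gripper_force: 5.0
```

Call:
{"api": "arm_command", "payload": {"series": [[0.009,0,0.01,0,0,0,1],[0.018,0,0.02,0,0,0,1],[0.018,0,0.02,0,0,0,1]]}}

```text
time_s: 18.7
tool_pos: [0.665, -0.0072, 0.1006]
tcp_rot: [0.364, -0.076, 0.928, 0.031]
wrist_force: [-6.0, -2.6, -1.8]
finger_gap: 0.0
gripper_force: 3.3
```

```bash
python3 - <<'E'
from h import *
state((-0.25,0.003)); state((-.25,.003))
E
```

```text
[('scene', 189, np.float64(-0.25), np.float64(0.0), np.float64(0.0024)), ('side', 151, np.float64(-0.27), np.float64(0.002), np.float64(0.0028))]
[('scene', 190, np.float64(-0.25), np.float64(0.0), np.float64(0.0024)), ('side', 151, np.float64(-0.27), np.float64(0.001), np.float64(0.0027))]
```

Call:
{"api": "arm_command", "payload": {"series": [[0.015,0,0,0,0,0,1],[0.03,0,0,0,0,0,1],[0.045,0,0,0,0,0,1],[0.06,0,0,0,0,0,1],[0.06,0,0,0,0,0,1]]}}

```text
time_s: 19.4
tool_pos: [0.6582, -0.0065, 0.0942]
tcp_rot: [0.363, -0.077, 0.928, 0.032]
wrist_force: [-0.2, 0.2, 0.4]
finger_gap: -0.0
gripper_force: 0.0
```

```bash
python3 - <<'E'
from g import *
o=ctrl.get_obs(); q0=np.array(o["joint_positions"]); R0,t0,_=fkj(q0); print(np.round(q0,2),o["wrist_force"],t0-o["tool_pos"])
for yawd in (0,-4,-8):
    q=q0; G=R.from_rotvec([0,0,np.radians(yawd)]).as_matrix()@R0; o2=[]
    for d in (.02,.04,.06,.08,.10):
        q,m,te=seg(q,R.from_rotvec([0,0,np.radians(yawd)*d/.1]).as_matrix()@R0,t0-d*R0[:,2]); o2.append((round(float(m),3),round(float(te),4)))
    print(yawd,o2,np.round(q,2))
# ring in tool frame
c=rot15(C); print("ring centre in tool",np.round(R0.T@(c-o["tool_pos"])*1000,1))
E
```

```text
[ 0.57  0.6  -0.65  2.19  2.7   0.32 -0.79] [-0.23908001  0.21989681  0.43361722] [-9.82965291e-05 -4.36974310e-04  1.22597049e-04]
0 [(0.144, 0.0002), (0.118, 0.0002), (0.089, 0.0002), (0.057, 0.0003), (0.021, 0.0004)] [ 0.77  0.36 -0.79  2.3   2.73  0.17 -0.86]
-4 [(0.153, 0.0001), (0.135, 0.0001), (0.113, 0.0001), (0.087, 0.0001), (0.056, 0.0001)] [ 0.65  0.33 -0.7   2.32  2.62  0.21 -0.86]
-8 [(0.161, 0.0001), (0.151, 0.0001), (0.136, 0.0001), (0.116, 0.0002), (0.09, 0.0003)] [ 0.53  0.31 -0.61  2.33  2.49  0.24 -0.84]
ring centre in tool [  6.   -3.  -35.6]
```

Call:
{"api": "arm_command", "payload": {"series": [[0.01,-0.01,-0.05,0,0,0,1],[0.01,-0.015,-0.1,0,0,0,1],[0.01,-0.015,-0.16,0,0,0,1],[0.01,-0.015,-0.22,0,0,0,1],[0.01,-0.015,-0.3,0,0,0,1],[0.01,-0.015,-0.38,0,0,0,1],[0.01,-0.015,-0.46,0,0,0,1],[0.01,-0.015,-0.5,0,0,0,1],[0.01,-0.015,-0.5,0,0,0,1]]}}

```text
time_s: 20.3
tool_pos: [0.6069, -0.0181, 0.149]
tcp_rot: [0.363, -0.077, 0.928, 0.032]
wrist_force: [0.5, 1.1, -0.3]
finger_gap: -0.0001
gripper_force: 0.0
```

```bash
python3 - <<'E'
from h import *
state((-0.26,0.003)); 
p=cams.get_image("wrist"); cv2.imwrite("pics/w9.png",p["pixels"])
for n in ("scene","side"):
    p=cams.get_image(n)
    for t in ("tile","eraser","pencil","tub"):
        for d in finder.trace(p,t)[:3]:
            P=pts(p,d["mask"]); print(n,t,round(d["conf"],2),np.round(np.median(P,0),3))
    k=None
    m=finder.trace(p,"straightedge")[0]["mask"]; P=pts(p,m); Q=P[abs(P[:,2]-.041)<.003]; u=np.linalg.svd((Q-Q.mean(0))[:,:2])[2][0]; print("SE yaw",np.degrees(np.arctan2(u[1]*np.sign(u[0]),abs(u[0]))))
E
```

```text
[('scene', 226, np.float64(-0.26), np.float64(0.0), np.float64(0.0013)), ('side', 181, np.float64(-0.27), np.float64(0.001), np.float64(0.0015))]
scene tile 0.88 [ 0.611 -0.237  0.009]
scene tile 0.78 [ 0.711 -0.037  0.026]
scene tile 0.77 [ 0.759 -0.227  0.009]
scene pencil 0.4 [0.417 0.154 0.005]
scene tub 0.71 [ 0.617 -0.425  0.085]
SE yaw 19.55085909879654
side tile 0.85 [ 0.615 -0.242  0.01 ]
side tile 0.4 [ 0.798 -0.198  0.01 ]
side eraser 0.39 [0.703 0.079 0.029]
side tub 0.89 [ 0.629 -0.44   0.077]
SE yaw 20.476573773858888
```

View pics/w9.png

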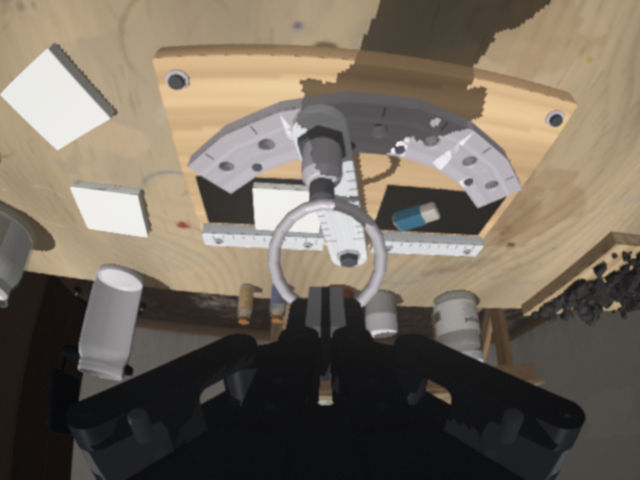

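The straightedge at (345,215) now stands one hole toward the tile: angle -0.26, lift about 0, yaw about 20°. The fingers are clear of the ring, and the tile and eraser are in place. Handing in.

```bash
python3 -c "
from cell import ctrl
print(ctrl.get_obs()['wrist_force'], ctrl.close_job())"
```

```text
the job is handed in; nothing more can be done
[0.17426766 0.41014977 0.46523448] None
```

Job handed in: the straightedge is one hole toward the tile (about -0.26 rad), the pin measures home, the fingers are clear, and I saw no sign that the tile or other things moved; the judge's result was not shown.

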